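# Couple the rinse line and load the drip rail

## Robot

A 7-joint arm with a two-finger parallel gripper is mounted at the origin on the work surface. World frame = base frame: x ahead of the robot, y to its left, z up, the work surface at z = 0. Lengths are in m, angles in rad, forces in N, time in s.
With the tool pointing down it reaches from about 0.425 to 1.025 m from the base axis. Payload 9.4 kg.
Tool frame: the origin (TCP) lies midway between the tips of the shut fingers; the grasp point (between the pads) lies 19 mm behind it; z points along the fingers, y is the direction in which the jaws open and shut (so a half turn about z gives the same grasp; the last joint's range is limited). The gripper opens to 85 mm and grips with 20 to 120 N. Pads are 22 mm wide; open, the fingers measure 114 mm over their backs; the gripper's body (76 mm by 85 mm) begins 54 mm behind the grasp point. The pads swing forward as they close: fully open they stand 13 mm farther back than shut.
Start: joints at [1.2, 0.599, -0.003, 1.599, 0.002, 0.943, -0.08], TCP at [0.21, -0.694, 0.231] pointing down, gripper open.
Joint ranges: [-2.57, 2.57], [-0.35, 1.97], [-1.29, 1.29], [0.11, 2.56], [-1.05, 4.19], [0.11, 1.86], [-2.63, 2.63]. Speed limits (rad/s): [2.22, 2.22, 3.01, 3.01, 3.14, 3.14, 3.14].

## Interface

Orientations are given as a 3x3 rotation matrix whose columns are the frame's x, y, z axes.
In Python, from rig import bot, imaging gives the robot as it stands.
- The arm moves only by the tool apply_moves, never from a script. Its argument "commands" is a list of rows, each a list of 7 numbers: the turn, a rotation vector about the tool's x, y, z in units of 5 degrees (1.0 is 5 degrees), then the shift along the tool's x, y, z in m, then the closure, from -1 (fully open) to 1 (shut). A call has 1 to 12 rows; each row is the pose to reach, as a shift and turn from the pose commanded when the call began, along the tool's axes at that moment; what a row does not reach only later rows make up. A row lasts 1/12 s, in which the tool goes at most 41.7 mm and 7.16 degrees, less where a joint would pass 70% of its speed; a pose out of reach is approached as far as the arm can. A call with a gripper value outside its range is refused whole. The fingers move at their own pace and stop on an object; "newtons" is the grip in N (left out, the last holds). Time passes only in rows, so rows that repeat a pose let the fingers close. It gives the time, the measured TCP pose, the force and the opening at its end, in the units of the state.
- bot.read_state(): the state, without advancing time (a new reading comes with each control period).
- imaging.snapshot(name): name is "scene" or "side" or "wrist"; returns a dict with "img" (480x640x3 uint8, red, green, blue), "vertical_fov" (degrees; the focal length in pixels is half the picture's height over the tangent of half this angle, whatever the lens; pixels are square), "cx", "cy" (the principal point, pixels), "world_from_camera" (4x4, takes a point from camera to world coordinates); the wrist camera has in their place "tool_from_camera" (4x4, takes a point from camera to tool coordinates, whose origin is the TCP and whose axes are the flange's). Camera axes: x right, y up, looking along -z (the intrinsics and any distortion apply to the point x, -y, -z); pixel columns grow to the right and rows downward; lengths in m; the calibration is good to about 2 mm. A picture is of the moment at which its call begins: read the wrist's pose just before it. There is no depth.
- bot.finish_job(): hands the job in, once; it reports no verdict.
The state is a dict: "t": time; "q": joint angles; "qd": joint speeds; "effort": joint torques, N m; "tcp_pos": TCP position; "tool_rot": TCP orientation; "contact_force": force on the tool from outside, world axes, zero at the start; "wrist_torque": the same for the moment, N m; "finger_gap": finger opening in m.
Only numpy, scipy, OpenCV 4.12 (cv2) and the standard library are available. Lean on these libraries where they do the work, as an engineer would, in place of code of your own. Each camera call takes 0.05 s, during which the arm holds its last target. There are 200 camera calls.

## Task

Get the instrument rinsing place ready: lift the black dust cap off the tank's grooved adaptor and put it in the square steel dish, push the coupling fully home onto the adaptor with its cam arms still open, then swing the two cam arms fully down, one after the other. Only then hook every instrument carrier that stands on the counter over the open part of the drip rail and slide it along, under the little roof, until the whole carrier is past the dark band, and leave all of them hanging there at rest. Do not knock over or shift the bottles and the jar.

Things in the scene. Friction and masses are not known exactly. Their poses are not given: they have to be found in the camera images.
- adaptor (a point): Upright grooved brass adaptor in the middle of a fixed round steel tank lid (150 mm across, 18 mm high). Point on its axis, on the dark flange (56 mm across), 85 mm above the counter. Above this the adaptor is 36 mm in diameter and 42 mm tall, its top 6 mm tapered to 26 mm. Pipe below the flange: 38 mm thick. z up.
- cap_mid (a point): Black plastic dust cap, 74 mm tall: a cup mouth down (48 mm outside, 40 mm inside, lower 40 mm) with a plain round knob on top, 26 mm thick, 3 to 37 mm above this point. Point on the axis, 37 mm above the rim. At the start it sits loosely on the adaptor and must rise 45 mm to come clear. 80 g.
- dish_in (a point): Centre of the inner floor (3 mm above the counter) of the square open steel dish, 110 mm outside, 3 mm walls, 18 mm high, fixed.
- coupling_mid (a point): Aluminium coupling, mouth down, 100 mm tall; point on its axis 50 mm above the rim. Body 54 mm thick, lower 55 mm, socket 40 mm inside, 45 mm deep; plain round neck 30 mm thick, 5 to 50 mm above this point, to grip. Fully home its rim is on the flange: this point 50 mm above adaptor, any yaw. z up; cam arm a on its +y side, b on -y. Starts on the counter. 0.35 kg.
- cam_a (a joint): Cam arm a, rad: 0 is fully down (a stop; the arm then hangs beside the body, leaning out 0.26 rad from vertical), grows as it swings out and up; 1.31 is level, stop at 2.0. Stiff: stays where left, takes 1 to 2 N near its end. Hinge axis along the coupling's x, 30 mm to its +y side, 10 mm below coupling_mid.
- cam_b (a joint): Cam arm b on the coupling's -y side, the mirror image of a: same values, hinge 30 mm to the -y side, 10 mm below coupling_mid.
- cam_a_tip (a point): Middle of the free end of cam arm a, a flat steel bar 16 mm wide and 7 mm thick, 75 mm from its hinge.
- cam_b_tip (a point): Middle of the free end of cam arm b, the same.
- rail_mid (a point): Middle of the drip rail, on the bar's axis: round steel bar 12 mm thick, 340 mm long along this frame's y, 165 mm above the counter, fixed, with a post under each end (y = +-165 mm). x and y level, x away from the robot. Open part: y = -155 to -45 mm. Hook a carrier on there from the -x side: its hook's leg over the bar, basket under the bar, then lower.
- roof_mid (a point): Middle of the underside of the thin roof plate beside the covered +y part of the rail: y = -35 to +170 mm of rail_mid's frame, 23 mm above the bar's axis, from x = +9 to +60 mm, on two posts at x = +54 mm. It stops hooks being let down there; a hooked carrier slides in below it, its white stem on the -x side.
- mark (a point): The mark: the edge of the dark 10 mm band on the rail, on the bar's axis; +y of this frame (as rail_mid's) is past the mark. About 190 mm of rail lies past it, up to the end post.
- carrier1_mid (a point): Carrier 1 (may be absent), 165 mm tall, 0.16 kg: steel basket 76 mm (x = -33 to +43) by 40 mm (y), 30 mm high, with a flat white stem and hook. Point at x = y = 0, 83 mm above the foot, 27 mm below the hook's underside; hung on the rail it is 21 mm below the rail's axis and in line with it, carrier x and y along the rail's. Hangs about upright. Starts standing.
- carrier1_grip (a point): Grip point of carrier 1: in the white stem (x = -31 to -11 mm, 12 mm thick in y), at x = -21 mm, 62 mm above its _mid point, 20 mm below the stem's top; grip across the thickness. The hook goes from the stem to +x, turns down at x = 11 to 18 mm and ends 22 mm below its underside (a shallow V): gap 22 mm wide, centred on x = 0.
- carrier2_mid (a point): Carrier 2 (may be absent), 165 mm tall, 0.16 kg: steel basket 76 mm (x = -33 to +43) by 40 mm (y), 30 mm high, with a flat white stem and hook. Point at x = y = 0, 83 mm above the foot, 27 mm below the hook's underside; hung on the rail it is 21 mm below the rail's axis and in line with it, carrier x and y along the rail's. Hangs about upright. Starts standing.
- carrier2_grip (a point): Grip point of carrier 2: in the white stem (x = -31 to -11 mm, 12 mm thick in y), at x = -21 mm, 62 mm above its _mid point, 20 mm below the stem's top; grip across the thickness. The hook goes from the stem to +x, turns down at x = 11 to 18 mm and ends 22 mm below its underside (a shallow V): gap 22 mm wide, centred on x = 0.
- carrier3_mid (a point): Carrier 3 (may be absent), 165 mm tall, 0.16 kg: steel basket 76 mm (x = -33 to +43) by 40 mm (y), 30 mm high, with a flat white stem and hook. Point at x = y = 0, 83 mm above the foot, 27 mm below the hook's underside; hung on the rail it is 21 mm below the rail's axis and in line with it, carrier x and y along the rail's. Hangs about upright. Starts standing.
- carrier3_grip (a point): Grip point of carrier 3: in the white stem (x = -31 to -11 mm, 12 mm thick in y), at x = -21 mm, 62 mm above its _mid point, 20 mm below the stem's top; grip across the thickness. The hook goes from the stem to +x, turns down at x = 11 to 18 mm and ends 22 mm below its underside (a shallow V): gap 22 mm wide, centred on x = 0.
- amber_bottle: bystander: amber bottle, 52 mm across, 120 mm tall, origin at its foot
- jar: bystander: white jar, 64 mm across, 70 mm tall, origin at its foot
- dropper_bottle: bystander: small white bottle, 44 mm across, 100 mm tall, origin at its foot
Mind the look-alikes: they are no part of the job. Leave any pink or purple look-alike of the part that bears coupling_mid alone.

How it is judged:
By the outcome, as a careful person would: the job done as asked, in the order asked, and still so for the second after the job is handed in, with the robot touching nothing.
Of carrier1, carrier2, carrier3 only 1 to 3 are there at a start; the rules pass over those that are not, and their reading is None.
At some moment in a run one of coupling, carrier1, carrier2, carrier3 may be knocked a few centimetres aside while the robot is not near it.
It also fails if it takes over 210 s, if anything falls off the work surface, if the arm or the gripper's body presses on something with over 40 N, if the wrist force passes 120 N, or if a joint passes its speed limit or range.

## Working session

There is one attempt and no reset: what is moved stays moved. The work goes in short steps, Python scripts to look and compute and a tool call to move; the robot and the scene stay as the last step left them, time stands still between calls to the robot, and variables do not carry over. Pictures are saved under pics/ and viewed, about 12 in all and at most 16, crops included, and the job is handed in when it is done.

Besides the shell and the picture viewer there is one more tool, called after "Request:" as a command line: name --pt "numbers of a row" for each row, then --argument value for the rest. apply_moves: Moves the arm, as the interface text tells. Its arguments: {"type":"object","properties":{"commands":{"type":"array"},"newtons":{"type":"number"}},"required":["commands"]}

```bash
ls; mkdir -p pics; cat > h.py <<'E'
import numpy as np, cv2
from rig import bot, imaging
def snap(n,fn=None):
    s=bot.read_state(); d=imaging.snapshot(n)
    if n=="wrist":
        T=np.eye(4);T[:3,:3]=np.array(s["tool_rot"]);T[:3,3]=s["tcp_pos"]
        d["world_from_camera"]=T@np.array(d["tool_from_camera"])
    if fn: cv2.imwrite("pics/"+fn,cv2.cvtColor(d["img"],cv2.COLOR_RGB2BGR))
    return d
def K(d):
    f=240/np.tan(np.radians(d["vertical_fov"])/2)
    return f,d["cx"],d["cy"]
def ray(d,u,v):
    f,cx,cy=K(d);T=np.array(d["world_from_camera"])
    r=T[:3,:3]@np.array([(u-cx)/f,-(v-cy)/f,-1]);return T[:3,3],r/np.linalg.norm(r)
def onz(d,u,v,z):
    o,r=ray(d,u,v);return o+r*(z-o[2])/r[2]
def proj(d,p):
    f,cx,cy=K(d);T=np.linalg.inv(np.array(d["world_from_camera"]))
    c=T[:3,:3]@np.asarray(p,float)+T[:3,3];return np.array([cx-f*c[0]/c[2],cy+f*c[1]/c[2]])
def tri(*a):
    A=np.zeros((3,3));b=np.zeros(3)
    for d,u,v in a:
        o,r=ray(d,u,v);P=np.eye(3)-np.outer(r,r);A+=P;b+=P@o
    return np.linalg.solve(A,b)
def mask(img,lo,hi):
    h=cv2.cvtColor(img,cv2.COLOR_RGB2HSV);return cv2.inRange(h,np.array(lo),np.array(hi))
def to(p,turn=0):
    "tool-axis shift to go to world TCP p"
    s=bot.read_state();return np.round(np.array(s["tool_rot"]).T@(np.array(p)-np.array(s["tcp_pos"])),4)
E
python3 - <<'E'
from h import *
s=bot.read_state()
print({k:np.round(v,3).tolist() for k,v in s.items()})
for n in ("scene","side"):
    d=snap(n,n+"0.png");print(n,d["vertical_fov"],d["cx"],d["cy"],np.round(d["world_from_camera"],3).tolist(),[k for k in d])
d=snap("wrist");print(np.round(d["tool_from_camera"],3).tolist(),d["vertical_fov"],[k for k in d])
E
```

```text
pics
{'t': 0.0, 'q': [1.2, 0.6, -0.003, 1.6, 0.002, 0.943, -0.08], 'qd': [-0.001, -0.0, 0.0, 0.002, 0.0, 0.001, -0.0], 'effort': [-0.002, -77.646, 1.564, -25.801, 0.012, 0.009, 0.0], 'tcp_pos': [0.21, -0.693, 0.23], 'tool_rot': [[0.957, 0.29, -0.001], [0.29, -0.957, 0.001], [-0.0, -0.002, -1.0]], 'contact_force': [0.974, -0.665, 0.096], 'wrist_torque': [-0.016, -0.014, 0.068], 'finger_gap': 0.086}
scene 51.62080252957428 314.91317699661573 250.0693940286947 [[-0.69, -0.582, 0.43, 1.028], [0.724, -0.549, 0.417, 0.394], [-0.006, 0.599, 0.801, 1.01], [0.0, 0.0, 0.0, 1.0]] ['img', 'vertical_fov', 'cx', 'cy', 'world_from_camera']
side 46.813800858269936 313.50938332810364 246.90881237512522 [[-0.716, 0.521, -0.465, -0.057], [-0.698, -0.514, 0.498, 0.595], [0.02, 0.682, 0.731, 1.092], [0.0, 0.0, 0.0, 1.0]] ['img', 'vertical_fov', 'cx', 'cy', 'world_from_camera']
[[0.001, 0.957, 0.291, 0.073], [1.0, -0.0, -0.001, 0.001], [-0.001, 0.291, -0.957, -0.142], [0.0, 0.0, 0.0, 1.0]] 70.9303448362566 ['img', 'vertical_fov', 'cx', 'cy', 'tool_from_camera', 'world_from_camera']
```

View pics/scene0.png

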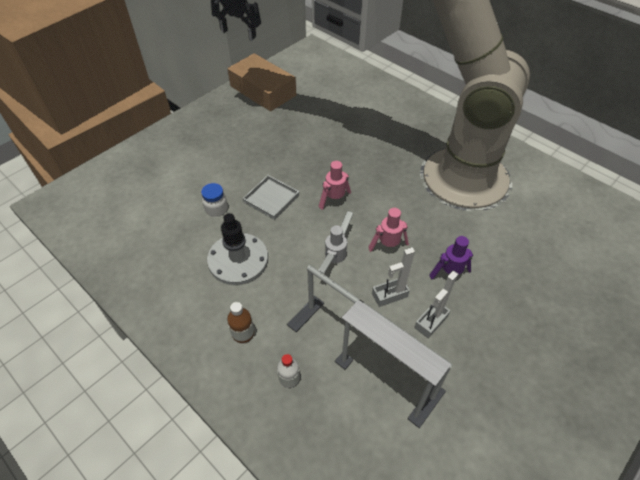

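View pics/side0.png

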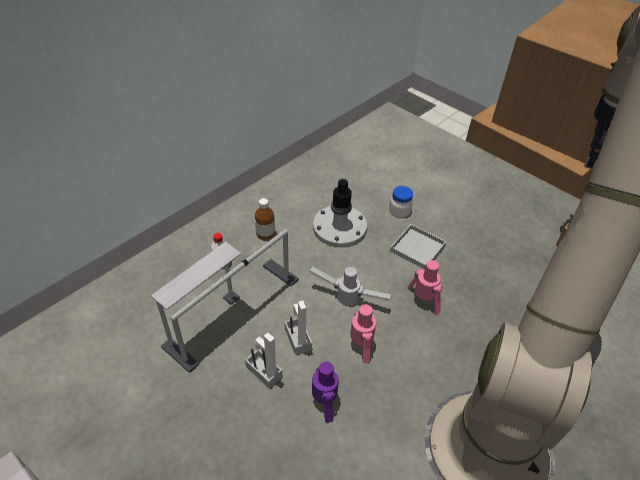

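```bash
python3 - <<'E'
import cv2,numpy as np
a=cv2.imread("pics/scene0.png");b=cv2.imread("pics/side0.png")
# scene crop x200-480,y150-430 ; side crop x150-460,y170-420
A=cv2.resize(a[205:405,280:480],None,fx=2.0*1.5,fy=3.0,interpolation=cv2.INTER_CUBIC)
cv2.imwrite("pics/z1.png",A)
B=cv2.resize(b[225:425,150:400],None,fx=3,fy=3,interpolation=cv2.INTER_CUBIC)
cv2.imwrite("pics/z2.png",B)
E
python3 - <<'E'
from h import *
s=snap("scene");d=snap("side")
for n,p,q in [("captop",(229,218),(343,183)),("dish",(271,197),(418,246)),("couptop",(336,231),(349,271)),("jarlid",(212,190),(402,193)),("amber top",(237,307),(263,203)),("drop top",(287,357),(217,237)),("rail near",(310,272),(287,235)),("lid",(237,258),(340,225))]:
    X=tri((s,*p),(d,*q));print(n,X.round(3),(proj(s,X)-p).round(1),(proj(d,X)-q).round(1))
E
```

```text
captop [ 0.638 -0.252  0.162] [-0.3 -0.6] [-0.4  0.5]
dish [ 0.438 -0.344  0.006] [-0.4 -0.7] [-0.6  0.7]
couptop [ 0.462 -0.084  0.098] [-0.3 -0.5] [-0.4  0.4]
jarlid [ 0.564 -0.425  0.069] [0.1 0.2] [ 0.1 -0.1]
amber top [ 0.765 -0.088  0.116] [-0.1 -0.2] [-0.1  0.1]
drop top [0.767 0.063 0.098] [0.4 0.6] [ 0.4 -0.3]
rail near [ 0.613 -0.025  0.15 ] [-0.9 -1.5] [-1.1  1.1]
lid [ 0.639 -0.254  0.007] [-0.3 -0.5] [-0.4  0.4]
```

View pics/z1.png

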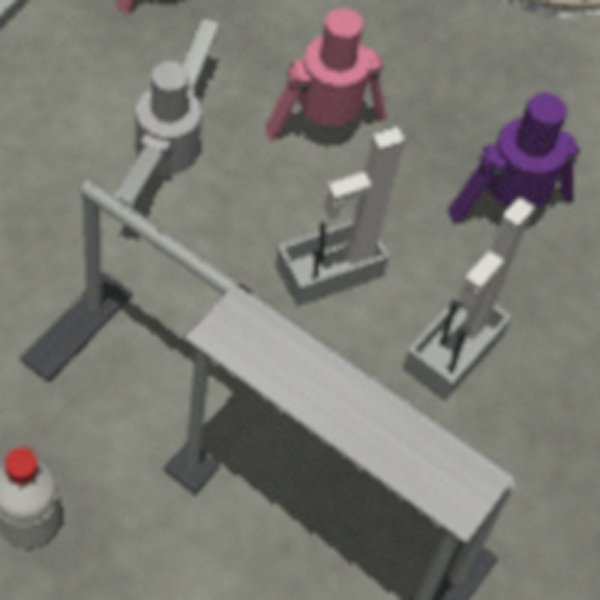

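View pics/z2.png

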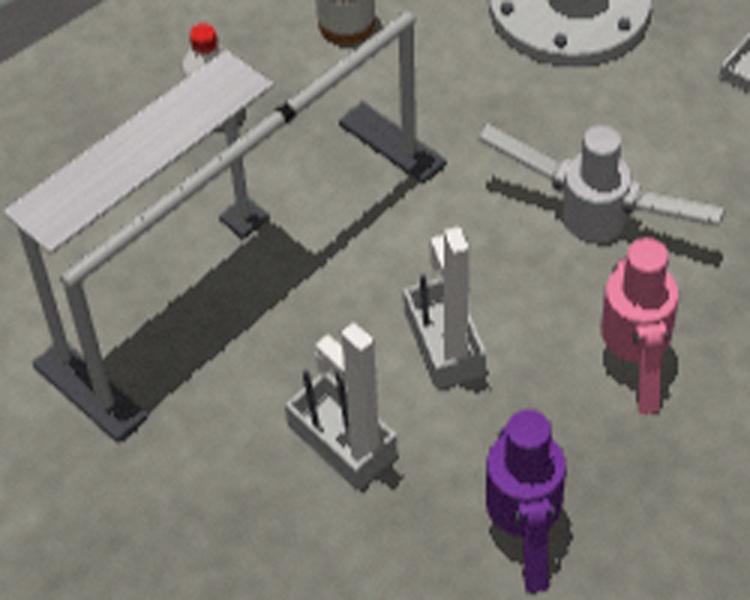

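```bash
python3 - <<'E'
from h import *
s=snap("scene");d=snap("side")
def Z1(p):return (280+p[0]/3,205+p[1]/3)
def Z2(p):return (150+p[0]/3,225+p[1]/3)
for n,p,q in [("c1stem",(388,138),(456,238)),("c1hook",(350,184),(437,240)),("c2stem",(519,212),(357,336)),("c2hook",(485,268),(331,350)),
 ("tipA?",(208,25),(718,214)),("tipB?",(125,200),(485,133)),("band",(245,292),(287,112)),("coupTop",(170,72),(603,136)),("railnear",(88,187),(405,20))]:
    p=Z1(p);q=Z2(q)
    X=tri((s,*p),(d,*q));print(n,X.round(3),(proj(s,X)-p).round(1))
for n,q in [("railnear",(405,18)),("railfar",(72,277)),("band",(287,112)),("band start",(280,117))]:
    print(n,onz(d,*Z2(q),.168).round(3))
print(onz(s,*Z1((88,187)),.168),onz(s,*Z1((170,225)),.168),onz(s,*Z1((240,287)),.168))
# coupling ellipse of neck top
E
```

```text
c1stem [0.436 0.099 0.164] [-0.5 -0.8]
c1hook [0.463 0.092 0.128] [-0.7 -0.9]
c2stem [0.425 0.202 0.163] [-0.6 -0.8]
c2hook [0.451 0.204 0.121] [-0.3 -0.3]
tipA? [ 0.366 -0.124  0.052] [-0.5 -0.8]
tipB? [ 0.55  -0.049  0.06 ] [-0.6 -0.8]
band [0.604 0.108 0.168] [-0.7 -1. ]
coupTop [ 0.458 -0.086  0.102] [-0.4 -0.7]
railnear [ 0.614 -0.023  0.165] [-0.1 -0.1]
railnear [ 0.613 -0.023  0.168]
railfar [0.593 0.306 0.168]
band [0.604 0.106 0.168]
band start [0.604 0.113 0.168]
[ 0.615216   -0.02167835  0.168     ] [0.59966114 0.04033548 0.168     ] [0.60421391 0.10630541 0.168     ]
```

Candidates for the coupling: aluminium one scene (336,240), pinks (336,183) and (392,228), purple (457,255); by the description (and the crop) it is the aluminium one with open arms. Carriers stand at scene (395,280) and (438,310).

```bash
python3 - <<'E'
from h import *
print(to([.638,-.253,.231]),to([.638,-.253,.127]))
E
```

```text
[ 5.374e-01 -2.979e-01  1.000e-04] [ 0.5374 -0.2979  0.1041]
```

Request:
apply_moves --pt "0 0 0 0.537 -0.298 0 -1" --pt "0 0 0 0.537 -0.298 0 -1" --pt "0 0 0 0.537 -0.298 0 -1" --pt "0 0 0 0.537 -0.298 0 -1" --pt "0 0 0 0.537 -0.298 0 -1" --pt "0 0 0 0.537 -0.298 0 -1" --pt "0 0 0 0.537 -0.298 0 -1" --pt "0 0 0 0.537 -0.298 0 -1" --pt "0 0 0 0.537 -0.298 0 -1" --pt "0 0 0 0.537 -0.298 0 -1" --pt "0 0 0 0.537 -0.298 0 -1" --pt "0 0 0 0.537 -0.298 0 -1" --newtons 30

```text
t: 1.35
tcp_pos: [0.5594, -0.3335, 0.2315]
tool_rot: [[0.957, 0.29, 0.0], [0.29, -0.957, -0.0], [0.0, 0.0, -1.0]]
contact_force: [1.4, -1.0, 0.1]
finger_gap: 0.0852
```

```bash
python3 - <<'E'
from h import *
print(to([.638,-.253,.231]),bot.read_state()['tcp_pos'],bot.read_state()['t'])
E
```

```text
[ 0.0986 -0.0542  0.0005] [ 0.55935215 -0.33346264  0.23148621] 1.35
```

Request:
apply_moves --pt "0 0 0 0.06 -0.04 0 -1" --pt "0 0 0 0.06 -0.04 0 -1" --pt "0 0 0 0.06 -0.04 0 -1" --pt "0 0 0 0.06 -0.04 0 -1"

```text
t: 1.68
tcp_pos: [0.6055, -0.2769, 0.231]
tool_rot: [[0.956, 0.294, 0.0], [0.294, -0.956, 0.001], [0.0, -0.001, -1.0]]
contact_force: [-0.3, -0.7, -0.2]
finger_gap: 0.0854
```

```bash
python3 - <<'E'
from h import *
d=snap("wrist","w1.png");print(bot.read_state()['tcp_pos'])
p=proj(d,[.638,-.253,.159]);print(p, proj(d,[.638,-.253,.018]))
E
```

```text
[ 0.60411688 -0.2789619   0.23108582]
[295.50636048 192.85263219] [304.06421058 170.7853763 ]
```

View pics/w1.png

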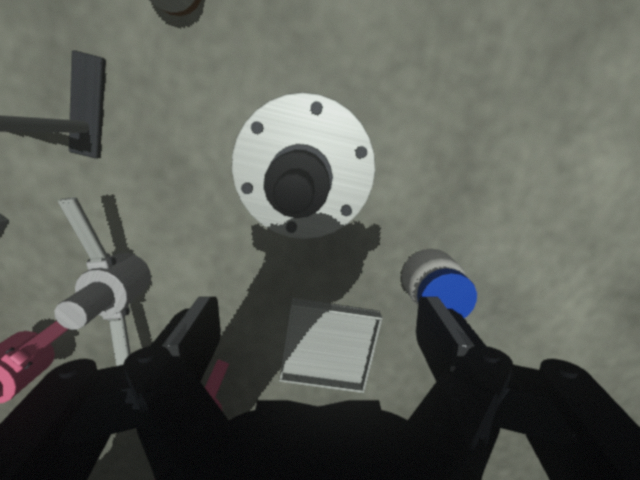

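The wrist view shows cap knob at (295,188), lid centre ~(304,165), coupling at (85,305), dish (332,347). Refine with the lid's circle and blob centroids.

```bash
cat >> h.py <<'E'
def circ(d,box,z,lo,hi,show=None):
    "largest blob in HSV range in box (u0,v0,u1,v1): min enclosing circle of its contour cast on plane z"
    m=mask(d["img"],lo,hi);u0,v0,u1,v1=box;k=np.zeros_like(m);k[v0:v1,u0:u1]=m[v0:v1,u0:u1]
    c=max(cv2.findContours(k,0,1)[0],key=cv2.contourArea)
    P=np.array([onz(d,u,v,z)[:2] for u,v in c[:,0]],np.float32)
    ctr,r=cv2.minEnclosingCircle(P);return np.round(ctr,4),round(r,4),cv2.contourArea(c)
E
python3 - <<'E'
from h import *
d=snap("wrist")
print(bot.read_state()['tcp_pos'])
print("lid",circ(d,(200,60,400,250),.018,(0,0,120),(179,60,255)))
print("knob",circ(d,(200,60,400,250),.159,(0,0,30),(179,255,44)))
v=d["img"][188,270:335];print(v.sum(1)//3)
for n,b in (("scene",(190,220,285,300)),("side",(300,195,380,260))):
    d=snap(n);print(n,circ(d,b,.018,(0,0,120),(179,60,255)))
E
```

```text
[ 0.60334549 -0.28024063  0.23115805]
lid (array([ 0.6398, -0.2413]), 0.1397, 28596.5)
knob (array([ 0.6367, -0.2534]), 0.0185, 1756.5)
[ 39  39  42  42  43  44  43  44  44  46  44  43  44  45  47  45  45  44
  46  46  45  48  45  44  45  46  46  46  47  46  46  46  44  47  46  45
  47  44  42  41  34  35  43  44  45  48  47  47  47  49  46  45  45  48
  47  47  70 121 168 188 193 195 193 192 193]
scene (array([ 0.6473, -0.2522]), 0.176, 5591.5)
side (array([ 0.629 , -0.2507]), 0.17, 3367.0)
```

```bash
python3 - <<'E'
from h import *
for n,b in (("wrist",(200,60,400,250)),("scene",(190,220,285,300)),("side",(300,195,380,260))):
    d=snap(n)
    for t in (140,155,170):
        try: print(n,t,circ(d,b,.018,(0,0,t),(179,60,255)))
        except Exception as e: print(e)
s=bot.read_state();print(s['tcp_pos'],s['t'])
E
```

```text
wrist 140 (array([ 0.639 , -0.2518]), 0.0746, 11197.0)
wrist 155 (array([ 0.6388, -0.2517]), 0.0742, 10931.5)
wrist 170 (array([ 0.6394, -0.2517]), 0.0735, 10636.5)
scene 140 (array([ 0.6501, -0.2725]), 0.1055, 2039.5)
scene 155 (array([ 0.6405, -0.2506]), 0.0745, 1428.5)
scene 170 (array([ 0.6403, -0.2508]), 0.0733, 1284.5)
side 140 (array([ 0.629 , -0.2507]), 0.17, 3268.0)
side 155 (array([ 0.642 , -0.2773]), 0.0985, 1077.5)
side 170 (array([ 0.6402, -0.2536]), 0.0743, 827.5)
[ 0.60325829 -0.28068503  0.2313725 ] 2.0333
```

```bash
python3 - <<'E'
from h import *
print(to([.6395,-.252,.127]))
E
```

```text
[ 0.043  -0.0171  0.1044]
```

Request:
apply_moves --pt "0 0 0 0.043 -0.017 0 -1" --pt "0 0 0 0.043 -0.017 0 -1" --pt "0 0 0 0.043 -0.017 0.03 -1" --pt "0 0 0 0.043 -0.017 0.06 -1" --pt "0 0 0 0.043 -0.017 0.09 -1" --pt "0 0 0 0.043 -0.017 0.103 -1" --pt "0 0 0 0.043 -0.017 0.103 -1" --pt "0 0 0 0.043 -0.017 0.103 1" --pt "0 0 0 0.043 -0.017 0.103 1" --pt "0 0 0 0.043 -0.017 0.103 1" --pt "0 0 0 0.043 -0.017 0.103 1" --pt "0 0 0 0.043 -0.017 0.103 1"

```text
t: 3.03
tcp_pos: [0.6421, -0.252, 0.1316]
tool_rot: [[0.957, 0.289, 0.005], [0.289, -0.957, -0.002], [0.004, 0.004, -1.0]]
contact_force: [0.9, -1.1, 11.3]
finger_gap: 0.0363
```

Request:
apply_moves --pt "0 0 0 0 0 0 1" --pt "0 0 0 0 0 0 1" --pt "0 0 0 0 0 0 1" --pt "0 0 0 0 0 -0.015 1" --pt "0 0 0 0 0 -0.03 1" --pt "0 0 0 0 0 -0.045 1" --pt "0 0 0 0 0 -0.065 1" --pt "0 0 0 0 0 -0.08 1" --pt "0 0 0 0 0 -0.08 1"

```text
t: 3.78
tcp_pos: [0.642, -0.2515, 0.2129]
tool_rot: [[0.957, 0.289, 0.006], [0.289, -0.957, -0.002], [0.006, 0.004, -1.0]]
contact_force: [1.1, 0.2, -0.6]
finger_gap: 0.0359
```

```bash
python3 - <<'E'
from h import *
for n,b in (("scene",(240,170,305,222)),):
    d=snap(n)
    for t in (140,155,170):
        try: print(n,t,circ(d,b,.018,(0,0,t),(179,60,255)))
        except Exception as e: print(e)
s=bot.read_state();print(s['tcp_pos'],s['t'],s['finger_gap'])
print(to([.438,-.344,.05]))
E
```

```text
scene 140 (array([ 0.4375, -0.3351]), 0.0737, 893.0)
scene 155 (array([ 0.4458, -0.3348]), 0.0643, 834.5)
scene 170 (array([ 0.4443, -0.3362]), 0.0617, 764.5)
[ 0.64129648 -0.25115081  0.21102029] 3.8333 0.036002494693602484
[-0.2221  0.0296  0.1603]
```

```bash
python3 - <<'E'
from h import *
d=snap("side");w=snap("wrist");s=snap("scene")
a=cv2.resize(d["img"][110:290,290:470],(400,400),interpolation=2);b=cv2.resize(s["img"][130:310,170:350],(400,400),interpolation=2)
c=cv2.resize(w["img"],(267,200))
o=np.zeros((600,800,3),np.uint8);o[:400,:400]=a;o[:400,400:]=b;o[400:,:267]=c
cv2.imwrite("pics/c1.png",o[:,:,::-1])
E
```

```text
(no output)
```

View pics/c1.png

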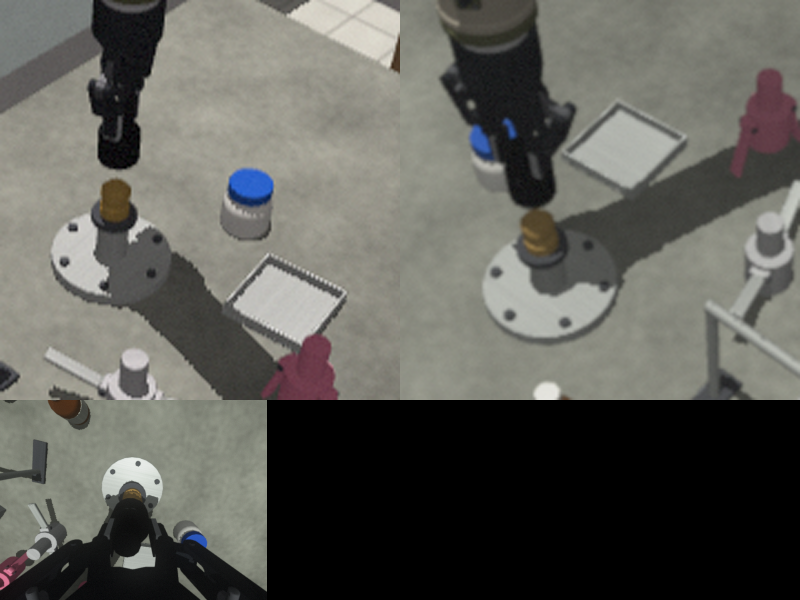

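The cap is lifted and hangs in the jaws, the adaptor is bare (side crop (115,200)), the dish empty. Carry the cap over.

Request:
apply_moves --pt "0 0 0 -0.222 0.03 0 1" --pt "0 0 0 -0.222 0.03 0 1" --pt "0 0 0 -0.222 0.03 0 1" --pt "0 0 0 -0.222 0.03 0 1" --pt "0 0 0 -0.222 0.03 0 1" --pt "0 0 0 -0.222 0.03 0 1" --pt "0 0 0 -0.222 0.03 0 1" --pt "0 0 0 -0.222 0.03 0.04 1" --pt "0 0 0 -0.222 0.03 0.08 1" --pt "0 0 0 -0.222 0.03 0.12 1" --pt "0 0 0 -0.222 0.03 0.14 1" --pt "0 0 0 -0.222 0.03 0.14 1"

```text
t: 4.98
tcp_pos: [0.4353, -0.3415, 0.0635]
tool_rot: [[0.957, 0.291, -0.006], [0.291, -0.957, 0.005], [-0.004, -0.006, -1.0]]
contact_force: [-0.3, 0.6, -0.9]
finger_gap: 0.0355
```

```bash
python3 - <<'E'
from h import *
s=bot.read_state();print(s['tcp_pos'],s['t'],s['finger_gap'],s['contact_force'])
print(to([.438,-.344,.05]))
d=snap("side");a=d["img"][180:290,360:480];cv2.imwrite("pics/c2.png",cv2.resize(a,(600,550),interpolation=2)[:,:,::-1])
E
```

```text
[ 0.43533834 -0.34146437  0.0635174 ] 4.9833 0.03548767674081724 [-0.27086411  0.58352697 -0.87950039]
[0.0019 0.0033 0.0135]
```

View pics/c2.png

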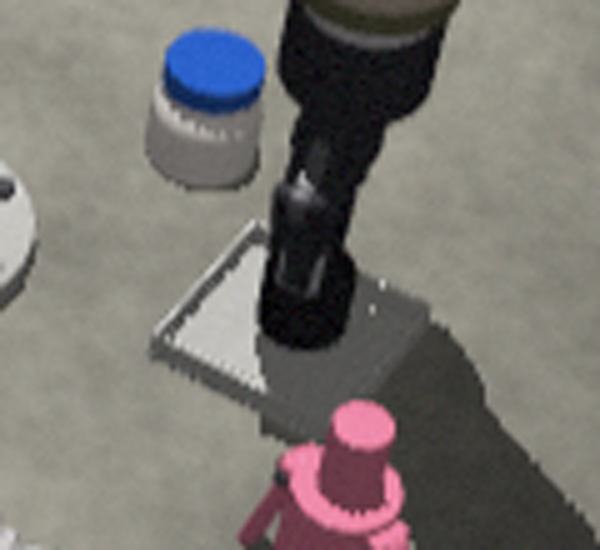

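Cap is over the dish centre, just above the floor. Lower gently and release.

Request:
apply_moves --pt "0 0 0 0.002 0.002 0.003 1" --pt "0 0 0 0.002 0.002 0.006 1" --pt "0 0 0 0.002 0.002 0.009 1" --pt "0 0 0 0.002 0.002 0.012 1" --pt "0 0 0 0.002 0.002 0.012 1"

```text
t: 5.45
tcp_pos: [0.4391, -0.3452, 0.0566]
tool_rot: [[0.957, 0.29, 0.001], [0.29, -0.957, -0.0], [0.001, 0.001, -1.0]]
contact_force: [-0.6, -1.0, 0.1]
finger_gap: 0.0359
```

Request:
apply_moves --pt "0 0 0 0 0 0.003 1" --pt "0 0 0 0 0 0.006 1" --pt "0 0 0 0 0 0.007 1" --pt "0 0 0 0 0 0.007 1"

```text
t: 5.78
tcp_pos: [0.4388, -0.345, 0.049]
tool_rot: [[0.957, 0.29, -0.0], [0.29, -0.957, 0.0], [-0.0, -0.0, -1.0]]
contact_force: [0.8, -0.7, -0.9]
finger_gap: 0.036
```

Request:
apply_moves --pt "0 0 0 0 0 0.003 1" --pt "0 0 0 0 0 0.005 1" --pt "0 0 0 0 0 0.006 1" --pt "0 0 0 0 0 0.006 1"

```text
t: 6.12
tcp_pos: [0.4388, -0.345, 0.043]
tool_rot: [[0.957, 0.29, -0.0], [0.29, -0.957, 0.0], [-0.0, -0.0, -1.0]]
contact_force: [0.8, 0.1, -0.4]
finger_gap: 0.0359
```

Request:
apply_moves --pt "0 0 0 0 0 0.002 1" --pt "0 0 0 0 0 0.004 1" --pt "0 0 0 0 0 0.004 1"

```text
t: 6.37
tcp_pos: [0.439, -0.3454, 0.0417]
tool_rot: [[0.957, 0.289, 0.001], [0.289, -0.957, -0.001], [0.001, 0.001, -1.0]]
contact_force: [-5.6, 3.2, 32.8]
finger_gap: 0.0356
```

```bash
python3 - <<'E'
from h import *
s=bot.read_state();print(s['tcp_pos'],s['t'],s['finger_gap'],s['contact_force'])
d=snap("side");a=d["img"][180:290,360:480];w=snap("scene")["img"][140:250,220:340]
cv2.imwrite("pics/c3.png",cv2.resize(np.hstack([a,w]),(800,366),interpolation=2)[:,:,::-1])
E
```

```text
[ 0.43900286 -0.34538176  0.04167253] 6.3667 0.035632778193994324 [-5.64474075  3.19382147 32.79915058]
```

View pics/c3.png

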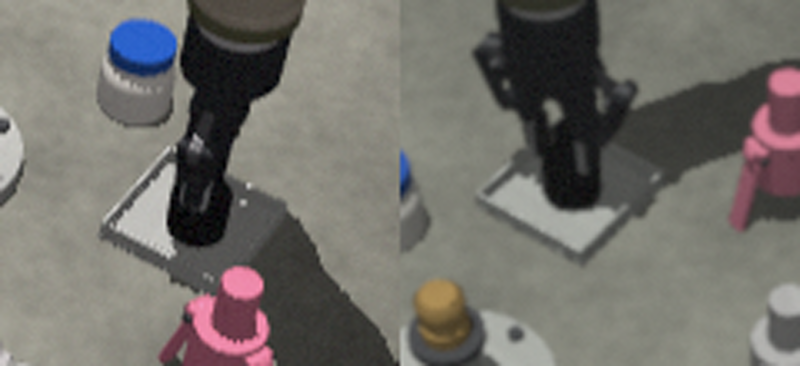

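Floor contact (33 N). Ease up 1 mm, open, rise.

Request:
apply_moves --pt "0 0 0 0 0 -0.002 1" --pt "0 0 0 0 0 -0.002 -1" --pt "0 0 0 0 0 -0.002 -1" --pt "0 0 0 0 0 -0.002 -1" --pt "0 0 0 0 0 -0.002 -1" --pt "0 0 0 0 0 -0.002 -1" --pt "0 0 0 0 0 -0.002 -1" --pt "0 0 0 0 0 -0.03 -1" --pt "0 0 0 0 0 -0.07 -1" --pt "0 0 0 0 0 -0.11 -1" --pt "0 0 0 0 0 -0.14 -1" --pt "0 0 0 0 0 -0.14 -1"

```text
t: 7.47
tcp_pos: [0.441, -0.3468, 0.185]
tool_rot: [[0.957, 0.289, 0.007], [0.289, -0.957, -0.005], [0.005, 0.007, -1.0]]
contact_force: [1.5, 0.2, -0.1]
finger_gap: 0.0852
```

```bash
python3 - <<'E'
from h import *
s=bot.read_state();print(s['tcp_pos'],s['t'],s['finger_gap'],s['contact_force'])
w=snap("wrist","w2.png")
S=snap("scene");D=snap("side")
# neck top blobs: bright low-sat
print(circ(S,(320,222,350,240),.1,(0,0,165),(179,40,255)),circ(D,(335,262,365,280),.1,(0,0,165),(179,40,255)))
cv2.imwrite("pics/c4.png",np.hstack([cv2.resize(w["img"],(400,300)),cv2.resize(S["img"][150:300,190:390],(400,300),interpolation=2)])[:,:,::-1])
E
```

```text
[ 0.4410078  -0.34675099  0.18495823] 7.4667 0.08524521513290696 [ 1.49260118  0.24230925 -0.11606224]
(array([ 0.4479, -0.0832]), 0.0248, 96.0) (array([ 0.4598, -0.0876]), 0.0149, 75.0)
```

View pics/c4.png

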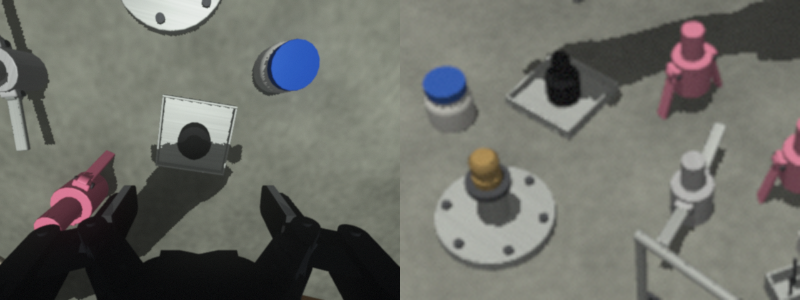

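Cap stands upright in the dish. Now the coupling.

```bash
python3 - <<'E'
from h import *
print(to([.460,-.087,.185]),to([.460,-.087,.064]))
E
```

```text
[ 0.0951 -0.2407 -0.0058] [ 0.0951 -0.2407  0.1152]
```

Request:
apply_moves --pt "0 0 0 0.094 -0.242 0 -1" --pt "0 0 0 0.094 -0.242 0 -1" --pt "0 0 0 0.094 -0.242 0 -1" --pt "0 0 0 0.094 -0.242 0 -1" --pt "0 0 0 0.094 -0.242 0 -1" --pt "0 0 0 0.094 -0.242 0 -1" --pt "0 0 0 0.094 -0.242 0 -1" --pt "0 0 0 0.094 -0.242 0 -1" --pt "0 0 0 0.094 -0.242 0 -1"

```text
t: 8.37
tcp_pos: [0.4582, -0.086, 0.1782]
tool_rot: [[0.957, 0.291, -0.002], [0.291, -0.957, -0.0], [-0.002, -0.001, -1.0]]
contact_force: [0.2, -0.3, 0.0]
finger_gap: 0.0852
```

```bash
python3 - <<'E'
from h import *
d=snap("wrist");s=bot.read_state();print(s['tcp_pos'],s['t'])
print(to([.460,-.087,.064]))
p=proj(d,[.46,-.0876,.1]);print(p);u,v=p.astype(int)
for t in (140,165):
  print(circ(d,(max(u-45,0),max(v-45,0),u+45,v+45),.1,(0,0,t),(179,40,255)))
cv2.imwrite("pics/w3.png",d["img"][:,:,::-1])
E
```

```text
[ 0.45822701 -0.08705389  0.1783636 ] 8.4167
[0.0019 0.0005 0.1144]
[319.31352318 244.60010974]
(array([ 0.4739, -0.0818]), 0.0217, 1008.0)
(array([ 0.4721, -0.082 ]), 0.0213, 921.5)
```

View pics/w3.png

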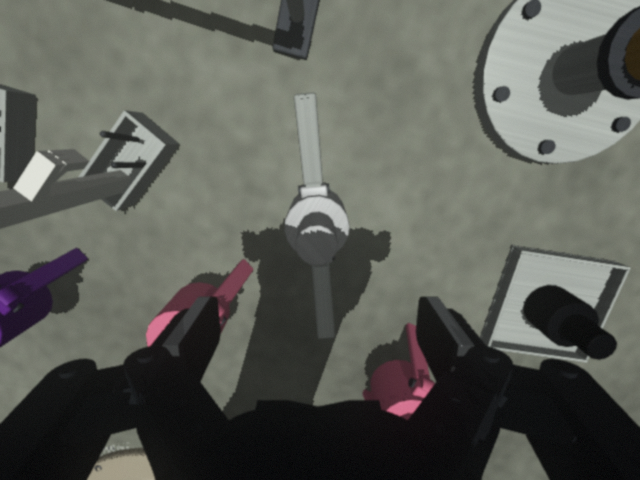

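```bash
python3 - <<'E'
from h import *
d=snap("wrist");R=np.array(bot.read_state()['tool_rot'])
for u,v in ((250,265),(415,330),(400,400),(180,310)):
  for z in (.01,.06):
    p=onz(d,u,v,z);print(u,v,z,p.round(3),(R.T@(p-[.46,-.087,z])).round(3))
E
```

```text
250 265 0.01 [ 0.392 -0.038  0.01 ] [-0.051 -0.066  0.   ]
250 265 0.06 [ 0.414 -0.043  0.06 ] [-0.032 -0.055  0.   ]
415 330 0.01 [ 0.371 -0.221  0.01 ] [-0.124  0.103  0.   ]
415 330 0.06 [ 0.396 -0.196  0.06 ] [-0.093  0.086  0.   ]
400 400 0.01 [ 0.282 -0.239  0.01 ] [-0.215  0.094  0.   ]
400 400 0.06 [ 0.321 -0.211  0.06 ] [-0.168  0.079  0.   ]
180 310 0.01 [0.322 0.019 0.01 ] [-0.101 -0.141  0.   ]
180 310 0.06 [0.356 0.005 0.06 ] [-0.073 -0.118  0.   ]
```

Neck is at about (318,240), centred between the jaws; nearest pink arm tip is >30 mm off the finger line. Descend and grip.

Request:
apply_moves --pt "0 0 0 0.002 0 0.03 -0.5" --pt "0 0 0 0.002 0 0.06 -0.5" --pt "0 0 0 0.002 0 0.09 -0.5" --pt "0 0 0 0.002 0 0.108 -0.5" --pt "0 0 0 0.002 0 0.113 -0.5" --pt "0 0 0 0.002 0 0.113 -0.5" --pt "0 0 0 0.002 0 0.113 1" --pt "0 0 0 0.002 0 0.113 1" --pt "0 0 0 0.002 0 0.113 1" --pt "0 0 0 0.002 0 0.113 1" --pt "0 0 0 0.002 0 0.113 1" --pt "0 0 0 0.002 0 0.113 1" --newtons 70

```text
t: 9.47
tcp_pos: [0.4614, -0.0858, 0.0674]
tool_rot: [[0.957, 0.29, 0.002], [0.29, -0.957, -0.0], [0.002, 0.001, -1.0]]
contact_force: [-0.2, 0.7, 7.3]
finger_gap: 0.0284
```

Request:
apply_moves --pt "0 0 0 0 0 0 1" --pt "0 0 0 0 0 0 1" --pt "0 0 0 0 0 -0.02 1" --pt "0 0 0 0 0 -0.05 1" --pt "0 0 0 0 0 -0.08 1" --pt "0 0 0 0 0 -0.11 1" --pt "0 0 0 0 0 -0.14 1" --pt "0 0 0 0 0 -0.145 1" --pt "0 0 0 0 0 -0.145 1"

```text
t: 10.22
tcp_pos: [0.4615, -0.0857, 0.2133]
tool_rot: [[0.957, 0.29, 0.005], [0.29, -0.957, -0.0], [0.004, 0.002, -1.0]]
contact_force: [0.1, 0.0, -5.4]
finger_gap: 0.0285
```

```bash
python3 - <<'E'
from h import *
s=bot.read_state();print(s['tcp_pos'],s['t'],s['finger_gap'],s['contact_force'])
print(to([.6395,-.252,.215]))
d=snap("side");c=snap("scene")
print(proj(d,s['tcp_pos']),proj(c,s['tcp_pos']))
E
```

```text
[ 0.46146899 -0.08573909  0.21330581] 10.2167 0.028509520325154948 [ 0.07704525  0.04222447 -5.43988774]
[ 0.1223  0.2107 -0.0008]
[352.737023   237.37928866] [336.85019961 196.76803881]
```

Request:
apply_moves --pt "0 0 0 0.124 0.21 0 1" --pt "0 0 0 0.124 0.21 0 1" --pt "0 0 0 0.124 0.21 0 1" --pt "0 0 0 0.124 0.21 0 1" --pt "0 0 0 0.124 0.21 0 1" --pt "0 0 0 0.124 0.21 0 1" --pt "0 0 0 0.124 0.21 0 1" --pt "0 0 0 0.124 0.21 0 1" --pt "0 0 0 0.124 0.21 0 1" --pt "0 0 0 0.124 0.21 0 1"

```text
t: 11.15
tcp_pos: [0.639, -0.2494, 0.2095]
tool_rot: [[0.957, 0.291, -0.003], [0.291, -0.957, 0.001], [-0.003, -0.002, -1.0]]
contact_force: [-0.6, 0.4, -3.4]
finger_gap: 0.0284
```

```bash
python3 - <<'E'
from h import *
s=bot.read_state();print(s['tcp_pos'],s['t'],s['finger_gap'],s['contact_force'])
print(to([.6415,-.2514,.200]))
d=snap("side");c=snap("scene")
u,v=proj(d,[.64,-.252,.16]).astype(int);a=d["img"][v-45:v+45,u-60:u+60]
u,v=proj(c,[.64,-.252,.16]).astype(int);b=c["img"][v-45:v+45,u-60:u+60]
cv2.imwrite("pics/c5.png",cv2.resize(np.hstack([a,b]),(800,300),interpolation=2)[:,:,::-1])
E
```

```text
[ 0.63895973 -0.24938694  0.20948031] 11.15 0.028430529272051478 [-0.5575872   0.43263569 -3.42959857]
[0.0019 0.0027 0.0095]
```

View pics/c5.png

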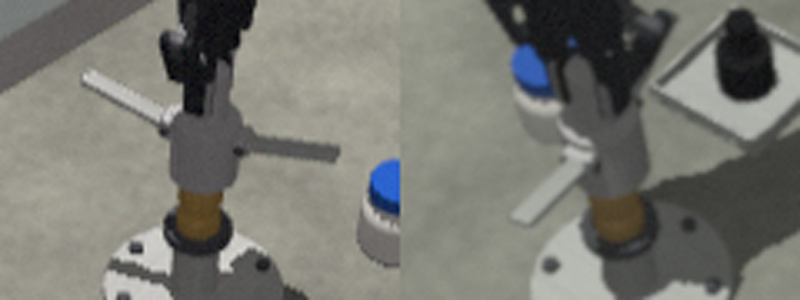

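Coupling hangs concentric over the adaptor in both views. Lower.

Request:
apply_moves --pt "0 0 0 0.001 0.001 0.01 1" --pt "0 0 0 0.001 0.001 0.018 1" --pt "0 0 0 0.001 0.001 0.026 1" --pt "0 0 0 0.001 0.001 0.034 1" --pt "0 0 0 0.001 0.001 0.04 1"

```text
t: 11.67
tcp_pos: [0.641, -0.2511, 0.1698]
tool_rot: [[0.957, 0.29, -0.001], [0.29, -0.957, 0.0], [-0.001, -0.001, -1.0]]
contact_force: [0.0, 0.6, -4.9]
finger_gap: 0.0287
```

Entered freely (rim ~0.103). Continue to the flange.

Request:
apply_moves --pt "0 0 0 0 0 0.005 1" --pt "0 0 0 0 0 0.009 1" --pt "0 0 0 0 0 0.013 1" --pt "0 0 0 0 0 0.016 1" --pt "0 0 0 0 0 0.016 1"

```text
t: 12.08
tcp_pos: [0.6412, -0.2513, 0.1546]
tool_rot: [[0.957, 0.29, -0.001], [0.29, -0.957, 0.0], [-0.001, -0.0, -1.0]]
contact_force: [-1.0, -0.0, -4.1]
finger_gap: 0.0277
```

Request:
apply_moves --pt "0 0 0 0 0 0.002 1" --pt "0 0 0 0 0 0.004 1" --pt "0 0 0 0 0 0.005 1" --pt "0 0 0 0 0 0.005 1"

```text
t: 12.42
tcp_pos: [0.6421, -0.2514, 0.1526]
tool_rot: [[0.957, 0.29, 0.002], [0.29, -0.957, -0.0], [0.002, 0.001, -1.0]]
contact_force: [-4.8, 2.9, 11.9]
finger_gap: 0.0284
```

Request:
apply_moves --pt "0 0 0 -0.001 0 0.002 1" --pt "0 0 0 -0.001 0 0.004 1" --pt "0 0 0 -0.001 0 0.005 1" --pt "0 0 0 -0.001 0 0.005 1"

```text
t: 12.75
tcp_pos: [0.6424, -0.2513, 0.1523]
tool_rot: [[0.957, 0.29, 0.006], [0.29, -0.957, -0.001], [0.006, 0.003, -1.0]]
contact_force: [-14.5, 7.9, 46.2]
finger_gap: 0.0282
```

At the stop: 46 N with no further travel, rim height ≈ 0.085 = flange. Release and rise.

Request:
apply_moves --pt "0 0 0 0.001 0 -0.008 1" --pt "0 0 0 0.001 0 -0.009 -0.3" --pt "0 0 0 0.001 0 -0.009 -0.3" --pt "0 0 0 0.001 0 -0.009 -0.3" --pt "0 0 0 0.001 0 -0.009 -0.3" --pt "0 0 0 0.001 0 -0.009 -0.3" --pt "0 0 0 0.001 0 -0.03 -0.3" --pt "0 0 0 0.001 0 -0.06 -0.3" --pt "0 0 0 0.001 0 -0.09 -0.3" --pt "0 0 0 0.001 0 -0.1 1" --pt "0 0 0 0.001 0 -0.1 1"

```text
t: 13.67
tcp_pos: [0.6428, -0.252, 0.2481]
tool_rot: [[0.957, 0.289, 0.005], [0.289, -0.957, -0.002], [0.004, 0.003, -1.0]]
contact_force: [-0.9, -0.5, -0.1]
finger_gap: 0.0323
```

```bash
python3 - <<'E'
from h import *
s=bot.read_state();print(s['tcp_pos'],s['t'],s['finger_gap'],s['contact_force'])
d=snap("side");c=snap("scene");w=snap("wrist")
u,v=proj(d,[.64,-.252,.12]).astype(int);a=d["img"][v-45:v+45,u-60:u+60];print("side",u-60,v-45)
u,v=proj(c,[.64,-.252,.12]).astype(int);b=c["img"][v-45:v+45,u-60:u+60];print("scene",u-60,v-45)
o=np.zeros((600,800,3),np.uint8);o[:300]=cv2.resize(np.hstack([a,b]),(800,300),interpolation=2);o[300:,:400]=cv2.resize(w["img"],(400,300))
cv2.imwrite("pics/c6.png",o[:,:,::-1])
E
```

```text
[ 0.6428334  -0.25201344  0.24806539] 13.6667 0.032293312502234536 [-0.93089319 -0.50042711 -0.13005312]
side 281 150
scene 170 184
```

View pics/c6.png

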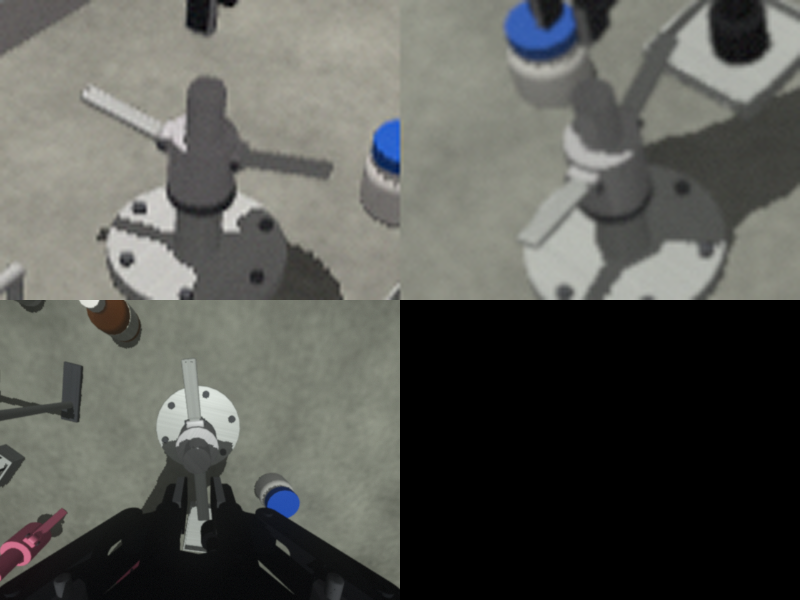

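```bash
python3 - <<'E'
from h import *
d=snap("side");c=snap("scene");R=np.array(bot.read_state()['tool_rot'])
for q,p in (((306.5,177.6),(207.5,255.4)),((380,200.4),(250.4,197.5))):
    X=tri((d,*q),(c,*p));print(X.round(3),(proj(d,X)-q).round(1),(R.T@(X-[.6395,-.252,0])).round(3))
print(to([.6395,-.252,.2]))
E
```

```text
[ 0.733 -0.215  0.146] [-0.1  0.1] [ 0.1   -0.009 -0.146]
[ 0.546 -0.29   0.133] [-1.3  1.6] [-0.101  0.009 -0.133]
[-0.0013  0.0006  0.0434]
```

Coupling seated with arms open; tips at ±100 mm along a line 5° off the tool x. Close cam +x: shut fingers, tool yaw −5°.

Request:
apply_moves --pt "0 0 -1 0.02 -0.002 0 1" --pt "0 0 -1 0.05 -0.004 0 1" --pt "0 0 -1 0.076 -0.007 0 1" --pt "0 0 -1 0.076 -0.007 0.03 1" --pt "0 0 -1 0.076 -0.007 0.04 1" --pt "0 0 -1 0.076 -0.007 0.04 1"

```text
t: 14.42
tcp_pos: [0.7095, -0.2222, 0.2004]
tool_rot: [[0.928, 0.372, -0.008], [0.372, -0.928, 0.002], [-0.007, -0.004, -1.0]]
contact_force: [-1.2, 0.3, -0.3]
finger_gap: 0.0001
```

```bash
cat >> h.py <<'E'
def rz(e,ax=(.6395,-.252)):
    "radial r (signed along tool x), lateral, z of TCP about adaptor axis; e=(unit dir xy)"
    p=np.array(bot.read_state()['tcp_pos']);d=p[:2]-ax;return np.round([d@e,d@[-e[1],e[0]],p[2]],4)
E
python3 - <<'E'
from h import *
e=np.array([.187,.075]);e/=np.linalg.norm(e)
s=bot.read_state();print(rz(e),np.array(s['tool_rot']).round(3),e,s['finger_gap'],s['q'])
E
```

```text
[0.076  0.0016 0.2004] [[ 0.928  0.372 -0.008]
 [ 0.372 -0.928  0.002]
 [-0.007 -0.004 -1.   ]] [0.928134   0.37224626] 8.888199960696073e-05 [ 0.24171655  0.65432101 -0.02455228  1.57193807  0.0191218   0.92384821
 -0.97893904]
```

Request:
apply_moves --pt "0 -2 0 0.003 0 0.015 1" --pt "0 -4 0 0.003 0 0.03 1" --pt "0 -4 0 0.003 0 0.045 1" --pt "0 -4 0 0.003 0 0.06 1" --pt "0 -4 0 0.003 0 0.075 1" --pt "0 -4 0 0.002 0 0.09 1" --pt "0 -4 0 0.002 0 0.1 1" --pt "0 -4 0 0.002 0 0.11 1" --pt "0 -4 0 0.0 0 0.12 1" --pt "0 -4 0 -0.003 0 0.126 1" --pt "0 -4 0 -0.006 0 0.13 1" --pt "0 -4 0 -0.008 0 0.132 1"

```text
t: 15.42
tcp_pos: [0.7042, -0.2262, 0.073]
tool_rot: [[0.872, 0.371, -0.318], [0.349, -0.928, -0.127], [-0.342, -0.0, -0.94]]
contact_force: [0.2, -0.4, 1.7]
finger_gap: -0.0001
```

```bash
python3 - <<'E'
from h import *
e=np.array([.187,.075]);e/=np.linalg.norm(e)
s=bot.read_state();print(rz(e),s['contact_force'])
p=np.array([.6395,-.252]);
for r in (.058,.055): print(to([*(p+e*r),.068]),to([*(p+e*.11),.15]))
E
```

```text
[ 0.0696 -0.0001  0.073 ] [ 0.19968109 -0.35262131  1.73431191]
[-0.0092 -0.0001  0.0087] [ 0.0116 -0.0001 -0.0861]
[-0.012  -0.0001  0.0097] [ 0.0116 -0.0001 -0.0861]
```

Request:
apply_moves --pt "0 0 0 -0.003 0 0.005 1" --pt "0 0 0 -0.006 0 0.008 1" --pt "0 0 0 -0.009 0 0.009 1" --pt "0 0 0 -0.012 0 0.01 1" --pt "0 0 0 -0.014 0 0.01 1" --pt "0 0 0 -0.014 0 0.01 1"

```text
t: 15.92
tcp_pos: [0.6903, -0.231, 0.0689]
tool_rot: [[0.873, 0.372, -0.315], [0.35, -0.928, -0.126], [-0.34, -0.0, -0.941]]
contact_force: [3.6, 1.2, -1.2]
finger_gap: 0.0001
```

```bash
python3 - <<'E'
from h import *
e=np.array([.187,.075]);e/=np.linalg.norm(e)
s=bot.read_state();print(rz(e),s['contact_force'])
E
```

```text
[0.0549 0.0006 0.0689] [ 3.564778    1.1904138  -1.22606771]
```

Request:
apply_moves --pt "0 0 0 -0.002 0 0.001 1" --pt "0 0 0 -0.004 0 0.001 1" --pt "0 0 0 -0.006 0 0.002 1" --pt "0 0 0 -0.006 0 0.002 1"

```text
t: 16.25
tcp_pos: [0.689, -0.2308, 0.0688]
tool_rot: [[0.875, 0.375, -0.306], [0.354, -0.927, -0.125], [-0.331, 0.001, -0.944]]
contact_force: [14.8, 5.6, -5.2]
finger_gap: 0.0002
```

```bash
python3 - <<'E'
from h import *
e=np.array([.187,.075]);e/=np.linalg.norm(e)
s=bot.read_state();print(rz(e),s['contact_force'],to([*(np.array([.6395,-.252])+e*.11),.15]))
E
```

```text
[0.0539 0.0013 0.0688] [14.83677533  5.57943556 -5.20717994] [ 0.0261  0.0015 -0.0952]
```

Solid stop (16 N without travel): arm down. Back out, straighten up and rise.

Request:
apply_moves --pt "0 0 0 0.02 0 0 1" --pt "0 0 0 0.04 0 -0.01 1" --pt "0 0 0 0.045 0 -0.04 1" --pt "0 0 0 0.035 0 -0.08 1" --pt "0 2 0 0.02 0 -0.12 1" --pt "0 4 0 0.005 0 -0.15 1" --pt "0 4 0 -0.007 0 -0.19 1" --pt "0 4 0 -0.007 0 -0.19 1"

```text
t: 16.92
tcp_pos: [0.7381, -0.2181, 0.2613]
tool_rot: [[0.93, 0.366, 0.017], [0.366, -0.93, -0.004], [0.014, 0.01, -1.0]]
contact_force: [1.2, -2.2, 1.4]
finger_gap: -0.0003
```

```bash
python3 - <<'E'
from h import *
e=np.array([.187,.075]);e/=np.linalg.norm(e)
s=bot.read_state();print(rz(e),np.array(s['tool_rot']).round(3).tolist(),to([*(np.array([.6395,-.252])-e*.08),.24]),to([*(np.array([.6395,-.252])-e*.08),.2]))
E
```

```text
[ 0.1041 -0.0052  0.2613] [[0.93, 0.366, 0.017], [0.366, -0.93, -0.004], [0.014, 0.01, -1.0]] [-0.1844 -0.0042  0.0187] [-0.185  -0.0046  0.0587]
```

Request:
apply_moves --pt "0 0 0 -0.04 0 0 1" --pt "0 0 0 -0.08 0 0 1" --pt "0 0 0 -0.12 0 0 1" --pt "0 0 0 -0.16 0 0 1" --pt "0 0 0 -0.184 0 0.02 1" --pt "0 0 0 -0.184 0 0.058 1" --pt "0 0 0 -0.184 0 0.058 1" --pt "0 0 0 -0.184 0 0.058 1"

```text
t: 17.58
tcp_pos: [0.566, -0.2804, 0.1909]
tool_rot: [[0.928, 0.372, -0.004], [0.372, -0.928, 0.002], [-0.003, -0.003, -1.0]]
contact_force: [1.3, 0.4, 0.1]
finger_gap: 0.0001
```

```bash
python3 - <<'E'
from h import *
e=np.array([.187,.075]);e/=np.linalg.norm(e)
s=bot.read_state();print(rz(e),np.array(s['tool_rot']).round(3).tolist())
E
```

```text
[-0.0788  0.001   0.1909] [[0.928, 0.372, -0.004], [0.372, -0.928, 0.002], [-0.003, -0.003, -1.0]]
```

Request:
apply_moves --pt "0 2 0 -0.002 0 0.01 1" --pt "0 4 0 -0.002 0 0.02 1" --pt "0 4 0 -0.002 0 0.035 1" --pt "0 4 0 -0.002 0 0.05 1" --pt "0 4 0 -0.002 0 0.065 1" --pt "0 4 0 -0.002 0 0.078 1" --pt "0 4 0 -0.001 0 0.09 1" --pt "0 4 0 -0.001 0 0.1 1" --pt "0 4 0 0.0 0 0.108 1" --pt "0 4 0 0.003 0 0.114 1" --pt "0 4 0 0.006 0 0.118 1" --pt "0 4 0 0.008 0 0.12 1"

```text
t: 18.58
tcp_pos: [0.575, -0.2772, 0.0714]
tool_rot: [[0.872, 0.373, 0.317], [0.35, -0.928, 0.128], [0.342, -0.0, -0.94]]
contact_force: [-1.9, 0.0, 0.3]
finger_gap: -0.0001
```

Request:
apply_moves --pt "0 0 0 0.003 0 0.005 1" --pt "0 0 0 0.006 0 0.008 1" --pt "0 0 0 0.009 0 0.009 1" --pt "0 0 0 0.012 0 0.01 1" --pt "0 0 0 0.014 0 0.01 1" --pt "0 0 0 0.014 0 0.01 1"

```text
t: 19.08
tcp_pos: [0.5885, -0.2718, 0.0666]
tool_rot: [[0.873, 0.372, 0.315], [0.349, -0.928, 0.127], [0.34, -0.001, -0.94]]
contact_force: [-3.8, -1.4, -1.8]
finger_gap: 0.0
```

```bash
python3 - <<'E'
from h import *
e=np.array([.187,.075]);e/=np.linalg.norm(e)
s=bot.read_state();print(rz(e),s['contact_force'])
E
```

```text
[-0.0547  0.0006  0.0666] [-3.81206886 -1.3508683  -1.7948352 ]
```

Request:
apply_moves --pt "0 0 0 0.002 0 0.001 1" --pt "0 0 0 0.004 0 0.001 1" --pt "0 0 0 0.006 0 0.002 1" --pt "0 0 0 0.006 0 0.002 1"

```text
t: 19.42
tcp_pos: [0.5903, -0.2708, 0.065]
tool_rot: [[0.876, 0.369, 0.31], [0.347, -0.929, 0.127], [0.335, -0.004, -0.942]]
contact_force: [-13.4, -5.6, -4.8]
finger_gap: 0.0002
```

```bash
python3 - <<'E'
from h import *
e=np.array([.187,.075]);e/=np.linalg.norm(e)
s=bot.read_state();print(rz(e),s['contact_force'])
E
```

```text
[-0.0527  0.0008  0.065 ] [-13.3521358   -5.63811483  -4.80072642]
```

Same solid stop. Back out and rise, then look.

Request:
apply_moves --pt "0 0 0 -0.02 0 0 1" --pt "0 0 0 -0.04 0 -0.01 1" --pt "0 0 0 -0.045 0 -0.04 1" --pt "0 0 0 -0.035 0 -0.08 1" --pt "0 -2 0 -0.02 0 -0.12 1" --pt "0 -4 0 -0.005 0 -0.15 1" --pt "0 -4 0 0.007 0 -0.19 -1" --pt "0 -4 0 0.007 0 -0.22 -1" --pt "0 -4 0 0.007 0 -0.22 -1"

```text
t: 20.17
tcp_pos: [0.5367, -0.2934, 0.2836]
tool_rot: [[0.926, 0.377, 0.007], [0.377, -0.926, -0.005], [0.005, 0.008, -1.0]]
contact_force: [1.0, -0.7, -0.2]
finger_gap: 0.0355
```

```bash
python3 - <<'E'
from h import *
s=bot.read_state();print(s['tcp_pos'])
d=snap("side");c=snap("scene")
u,v=proj(d,[.64,-.252,.12]).astype(int);a=cv2.resize(d["img"][v-45:v+45,u-60:u+60],(400,300),interpolation=2)
u,v=proj(c,[.64,-.252,.12]).astype(int);b=cv2.resize(c["img"][v-45:v+45,u-60:u+60],(400,300),interpolation=2)
a2=cv2.resize(d["img"][290:390,220:353],(400,300),interpolation=2)
b2=cv2.resize(c["img"][235:335,360:493],(400,300),interpolation=2)
cv2.imwrite("pics/c7.png",np.vstack([np.hstack([a,b]),np.hstack([a2,b2])])[:,:,::-1])
E
```

```text
[ 0.53667366 -0.29343687  0.28363222]
```

View pics/c7.png

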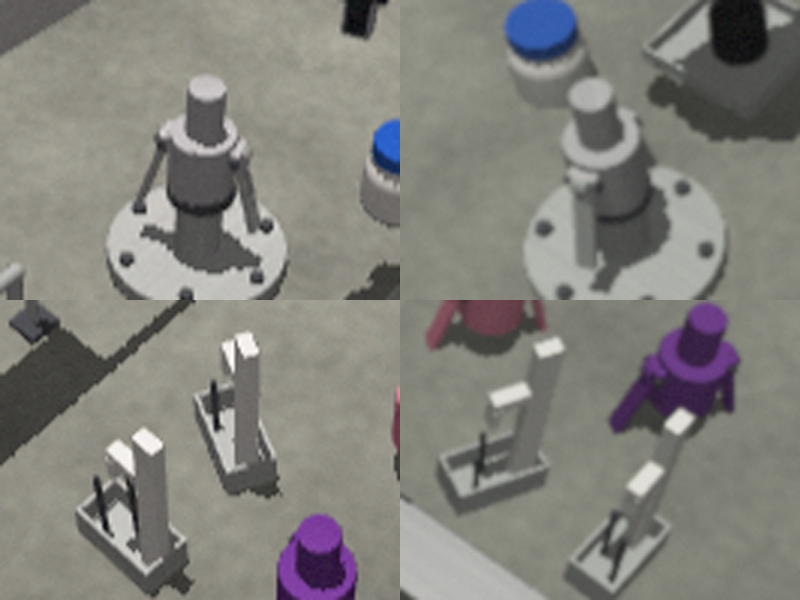

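Both arms hang down beside the seated coupling (side crop (150,175),(245,190)); two carriers stand at side crop (235,410) and (135,500). Measure their yaw from rim corners and stem tops.

```bash
python3 - <<'E'
from h import *
d=snap("side");c=snap("scene")
S=lambda p:(220+p[0]/3.0075,290+(p[1]-300)/3)
C=lambda p:(360+(p[0]-400)/3.0075,235+(p[1]-300)/3)
def show(n,cam,f,L,z=.03):
    P=[onz(cam,*f(p),z)[:2] for p in L]
    print(n,np.round(P,3).tolist(),"len",[round(float(np.linalg.norm(P[i+1]-P[i])),3) for i in range(len(P)-1)],"ang",[round(float(np.degrees(np.arctan2(*(P[i+1]-P[i])[::-1]))),1) for i in range(len(P)-1)])
show("c1 scene left,front,right",c,C,[(438,462),(462,490),(548,460)])
show("c2 scene",c,C,[(570,563),(603,582),(669,530)])
show("c1 side",d,S,[(195,395),(230,470),(275,455)])
show("c2 side",d,S,[(78,515),(150,570),(185,540)])
for n,q,p in (("c1top",(247,344),(548,347)),("c2top",(147,440),(680,422))):
    X=tri((d,*S(q)),(c,*C(p)));print(n,X.round(4), onz(d,*S(q),.165).round(4),onz(c,*C(p),.165).round(4))
E
```

```text
c1 scene left,front,right [[0.491, 0.06], [0.498, 0.089], [0.431, 0.121]] len [0.03, 0.074] ang [76.7, 155.0]
c2 scene [[0.492, 0.187], [0.488, 0.214], [0.418, 0.224]] len [0.027, 0.07] ang [98.2, 171.7]
c1 side [[0.5, 0.089], [0.432, 0.117], [0.418, 0.084]] len [0.073, 0.036] ang [157.1, -113.5]
c2 side [[0.483, 0.223], [0.413, 0.216], [0.413, 0.182]] len [0.07, 0.034] ang [-174.6, -90.0]
c1top [0.4355 0.0989 0.1634] [0.4348 0.0981 0.165 ] [0.4372 0.1011 0.165 ]
c2top [0.4256 0.2026 0.1643] [0.4252 0.2006 0.165 ] [0.4269 0.2049 0.165 ]
```

```bash
python3 - <<'E'
from h import *
s=bot.read_state();print(s['q'])
print(to([.4355,.099,.265]),to([.425,.202,.265]))
d=snap("side");c=snap("scene")
Z1=lambda p:(280+p[0]/3,205+p[1]/3);Z2=lambda p:(150+p[0]/3,225+p[1]/3)
for p,q in (((323,223),(424,277)),((452,300),(342,372))): print(tri((c,*Z1(p)),(d,*Z2(q))).round(3))
E
```

```text
[ 4.12158710e-01  4.09924177e-01  1.02152980e-03  1.82901381e+00
 -1.21656721e-03  9.02032511e-01 -7.75538624e-01]
[ 0.0572 -0.4011  0.0113] [ 0.0858 -0.5006  0.0113]
[0.474 0.088 0.076]
[0.458 0.191 0.072]
```

Request:
apply_moves --pt "0 0 1.4 0.006 -0.04 0 -0.3" --pt "0 0 2.8 0.012 -0.08 0 -0.3" --pt "0 0 4.2 0.018 -0.12 0 -0.3" --pt "0 0 5.6 0.024 -0.16 0 -0.3" --pt "0 0 7 0.03 -0.2 0 -0.3" --pt "0 0 8.4 0.036 -0.24 0 -0.3" --pt "0 0 9.2 0.042 -0.28 0 -0.3" --pt "0 0 9.2 0.05 -0.32 0 -0.3" --pt "0 0 9.2 0.054 -0.36 0 -0.3" --pt "0 0 9.2 0.057 -0.401 0.01 -0.3" --pt "0 0 9.2 0.057 -0.401 0.01 -0.3" --pt "0 0 9.2 0.057 -0.401 0.01 -0.3"

```text
t: 21.47
tcp_pos: [0.4342, 0.1002, 0.2651]
tool_rot: [[0.914, -0.405, -0.003], [-0.405, -0.914, -0.0], [-0.003, 0.002, -1.0]]
contact_force: [0.3, -1.1, -0.6]
finger_gap: 0.0559
```

```bash
python3 - <<'E'
from h import *
w=snap("wrist","w4.png");s=bot.read_state();print(s['tcp_pos'],np.array(s['tool_rot']).round(3).tolist())
print(proj(w,[.4355,.099,.165]),proj(w,[.425,.202,.165]))
E
```

```text
[0.4350198  0.09845005 0.26544594] [[0.913, -0.408, -0.002], [-0.408, -0.913, -0.001], [-0.002, 0.002, -1.0]]
[316.35503522 236.12899581] [203.11008278 298.10120498]
```

View pics/w4.png

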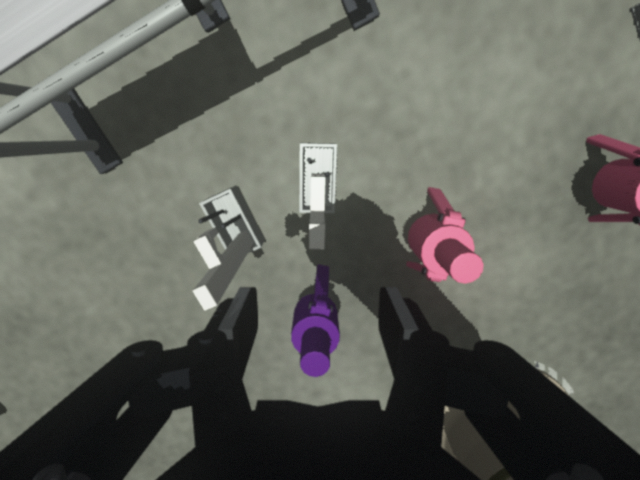

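```bash
python3 - <<'E'
from h import *
w=snap("wrist");d=snap("side");c=snap("scene");R=np.array(bot.read_state()['tool_rot'])
g=cv2.cvtColor(w["img"],cv2.COLOR_RGB2GRAY)
for b in ((296,140,340,215),(195,185,265,250)):
    u0,v0,u1,v1=b;m=((g[v0:v1,u0:u1]<45)*255).astype(np.uint8)
    for k in cv2.findContours(m,0,1)[0]:
        if cv2.contourArea(k)>6:print(b,cv2.boundingRect(k)+np.array([u0,v0,0,0]),cv2.contourArea(k),cv2.minAreaRect(k))
tw=onz(w,310,160,.05);print("c1 stick",tw.round(3))
Z2=lambda p:(150+p[0]/3,225+p[1]/3);Z1=lambda p:(280+p[0]/3,205+p[1]/3)
print(tri((w,310,160),(d,*Z2((424,277)))).round(3),tri((w,310,160),(c,*Z1((323,223)))).round(3))
for z in (.02,.05,.06,.07,.08):print(z,proj(d,[*tw[:2],z]),proj(c,[*tw[:2],z]))
print(Z2((424,277)),Z1((323,223)))
P=[onz(w,*p,.03)[:2] for p in ((198,205),(235,187),(262,245))];print(np.round(P,3),[np.degrees(np.arctan2(*(b-a)[::-1])) for a,b in zip(P,P[1:])],[np.linalg.norm(b-a) for a,b in zip(P,P[1:])])
a=cv2.resize(w["img"][135:255,190:345],(800,600),interpolation=2);cv2.imwrite("pics/c8.png",a[:,:,::-1])
E
```

```text
c1 stick [0.483 0.084 0.05 ]
[0.483 0.084 0.058] [0.483 0.085 0.089]
0.02 [291.52542896 327.23478309] [382.38096076 295.21957057]
0.05 [291.41381419 319.68261591] [383.73054058 288.30280466]
0.06 [291.37574586 317.10680645] [384.19320942 285.93156884]
0.07 [291.33723323 314.50093451] [384.66251228 283.52633282]
0.08 [291.29826847 311.8644707 ] [385.13859287 281.08636003]
(291.33333333333337, 317.3333333333333) (387.6666666666667, 279.3333333333333)
[[0.488 0.222]
 [0.489 0.174]
 [0.416 0.177]] [np.float64(-88.88418218348583), np.float64(177.44743734606388)] [np.float64(0.048045659897126364), np.float64(0.07339933982741757)]
```

View pics/c8.png

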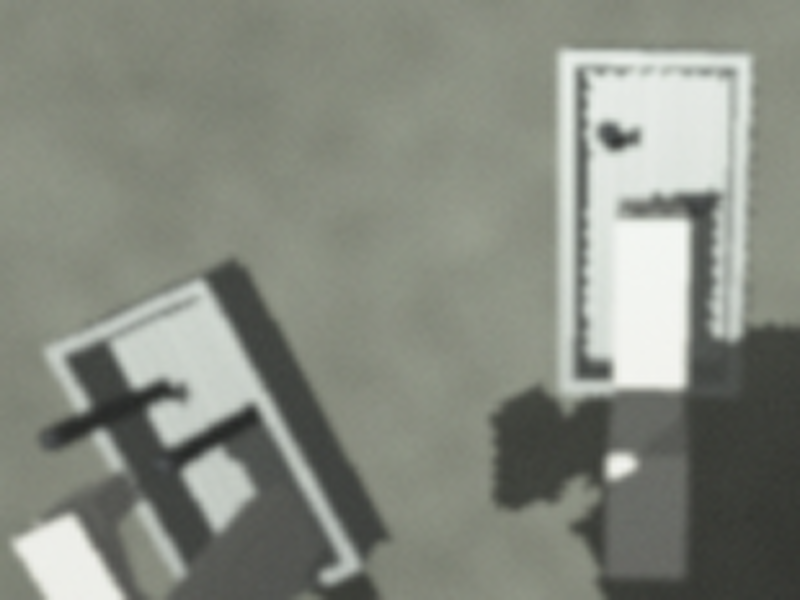

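Crop shows carrier 1's basket square to the tool (stem top about px (315,236) as predicted), instruments ~58 mm high, leaving a carry window of mid height 0.166–0.184. Grip carrier 1.

Request:
apply_moves --pt "0 0 0 0 0 0.035 -0.3" --pt "0 0 0 0 0 0.07 -0.3" --pt "0 0 0 0 0 0.105 -0.3" --pt "0 0 0 0 0 0.13 -0.3" --pt "0 0 0 0 0 0.138 -0.3" --pt "0 0 0 0 0 0.138 -0.3" --pt "0 0 0 0 0 0.138 1" --pt "0 0 0 0 0 0.138 1" --pt "0 0 0 0 0 0.138 1" --pt "0 0 0 0 0 0.138 1" --pt "0 0 0 0 0 0.138 1" --pt "0 0 0 0 0 0.138 1" --newtons 50

```text
t: 22.67
tcp_pos: [0.4366, 0.099, 0.1297]
tool_rot: [[0.912, -0.409, 0.003], [-0.409, -0.912, 0.001], [0.002, -0.002, -1.0]]
contact_force: [-0.5, 0.5, 9.3]
finger_gap: 0.0109
```

```bash
python3 - <<'E'
from h import *
# rail edges from the wrist-independent views: fit bar centreline in side & scene between near post and band
s=bot.read_state();print(s['tcp_pos'],s['finger_gap'],s['contact_force'])
d=snap("side");c=snap("scene")
for n,cam in (("side",d),("scene",c)):
    g=cv2.cvtColor(cam["img"],cv2.COLOR_RGB2GRAY).astype(float)
    P=[]
    for y in np.arange(0.0,.10,.01):
        a=np.array([.6145-.0655*(y+.022),y,.165])
        k=[];xs=np.arange(-.03,.031,.0005)
        for x in xs:
            u,v=proj(cam,a+[x,0,0]);k.append(cv2.getRectSubPix(g.astype(np.float32),(1,1),(u,v))[0,0])
        P.append([round(v) for v in k[::4]])
    print(n);print(np.array(P)[[2,5,8]])
E
```

```text
[0.43657631 0.09898567 0.12973915] 0.010907905210076044 [-0.5195244   0.45342591  9.32068289]
side
[[166 164 163 164 158 156 128 111 125 133 157 129 102 117 148 175 194 202
  187 132  81  64  55  49  47  44  54  69  83  95 108]
 [162 165 166 166 166 167 168 168 167 166 165 147 121 111 143 171 192 204
  199 180 169 165 167 169 168 167 163 161 162 161 160]
 [154 159 158 155 154 154 157 159 158 158 156 147 123 111 136 168 190 204
  198 177 160 156 157 158 158 159 160 157 154 154 155]]
scene
[[141 139 137 138 139 139 140 140 141 142 140 141 148 162 173 170 154 131
  122 127 136 139 138 137 136 136 136 138 141 143 141]
 [136 134 134 133 131 132 132 131 130 131 132 134 144 159 173 172 158 136
  121 120 132 137 139 137 138 138 139 140 138 136 134]
 [132 133 133 133 133 132 131 131 131 132 134 136 143 158 172 174 163 141
  123 120 130 133 133 133 134 135 139 141 143 142 141]]
```

Request:
apply_moves --pt "0 0 0 0 0 0 1" --pt "0 0 0 0 0 -0.02 1" --pt "0 0 0 0 0 -0.045 1" --pt "0 0 0 0 0 -0.07 1" --pt "0 0 0 0 0 -0.095 1" --pt "0 0 0 0 0 -0.095 1"

```text
t: 23.27
tcp_pos: [0.4373, 0.099, 0.2277]
tool_rot: [[0.912, -0.41, 0.006], [-0.41, -0.912, 0.002], [0.005, -0.005, -1.0]]
contact_force: [0.6, 0.9, -2.1]
finger_gap: 0.0114
```

```bash
cat >> h.py <<'E'
EX=np.array([.9979,.0654,0]);EY=np.array([-.0654,.9979,0]);RM=np.array([.6048,.142,.165])
def rail(x,y,z): return RM+x*EX+y*EY+[0,0,z-.165]
def inrail():
    d=np.array(bot.read_state()['tcp_pos'])-RM;return np.round([d@EX,d@EY,d[2]+.165],4)
E
python3 - <<'E'
from h import *
s=bot.read_state();print(s['tcp_pos'],s['finger_gap'],inrail(),to(rail(-.085,-.1,.222)))
E
```

```text
[0.43728059 0.09895503 0.22774946] 0.011394631463917372 [-0.17   -0.032   0.2277] [0.1069 0.0203 0.0062]
```

Request:
apply_moves --pt "0 0 -1 0.02 0.004 0 1" --pt "0 0 -2 0.04 0.008 0 1" --pt "0 0 -3 0.06 0.012 0 1" --pt "0 0 -4 0.08 0.016 0 1" --pt "0 0 -5 0.095 0.02 0.003 1" --pt "0 0 -5.6 0.106 0.02 0.005 1" --pt "0 0 -5.6 0.106 0.02 0.005 1" --pt "0 0 -5.6 0.106 0.02 0.005 1" --pt "0 0 -5.6 0.106 0.02 0.005 1"

```text
t: 24.02
tcp_pos: [0.5231, 0.0373, 0.2183]
tool_rot: [[0.998, 0.065, -0.001], [0.065, -0.998, 0.0], [-0.001, -0.0, -1.0]]
contact_force: [-0.0, -0.4, -0.9]
finger_gap: 0.0114
```

```bash
python3 - <<'E'
from h import *
s=bot.read_state();print(s['tcp_pos'],s['finger_gap'],inrail(),to(rail(-.021,-.1,.222)),np.array(s['tool_rot']).round(3).tolist())
for n in ("side","scene","wrist"): snap(n,f"hk_{n}.png")
d=snap("side")
u,v=proj(d,rail(-.04,-.1,.17)).astype(int);print(u,v)
E
```

```text
[0.52313254 0.03727309 0.21825111] 0.011424562371822773 [-0.0883 -0.0992  0.2183] [ 0.0673  0.0008 -0.0038] [[0.998, 0.065, -0.001], [0.065, -0.998, 0.0], [-0.001, -0.0, -1.0]]
277 253
```

Request:
apply_moves --pt "0 0 0 0 0.001 -0.004 1" --pt "0 0 0 0.012 0.001 -0.004 1" --pt "0 0 0 0.024 0.001 -0.004 1" --pt "0 0 0 0.036 0.001 -0.004 1" --pt "0 0 0 0.048 0.001 -0.004 1" --pt "0 0 0 0.06 0.001 -0.004 1" --pt "0 0 0 0.067 0.001 -0.004 1" --pt "0 0 0 0.067 0.001 -0.004 1" --pt "0 0 0 0.067 0.001 -0.004 1"

```text
t: 24.97
tcp_pos: [0.5907, 0.0404, 0.2224]
tool_rot: [[0.998, 0.067, -0.001], [0.067, -0.998, -0.0], [-0.001, 0.0, -1.0]]
contact_force: [-0.6, -0.3, -2.0]
finger_gap: 0.0117
```

```bash
python3 - <<'E'
from h import *
s=bot.read_state();print(s['finger_gap'],inrail(),s['contact_force'])
E
```

```text
0.011656366551929694 [-0.0207 -0.1004  0.2224] [-0.5766224  -0.33393767 -2.03405364]
```

Request:
apply_moves --pt "0 0 0 0 0 0.006 1" --pt "0 0 0 0 0 0.012 1" --pt "0 0 0 0 0 0.018 1" --pt "0 0 0 0 0 0.024 1" --pt "0 0 0 0 0 0.027 1" --pt "0 0 0 0 0 0.027 1"

```text
t: 25.47
tcp_pos: [0.5905, 0.0403, 0.1944]
tool_rot: [[0.998, 0.067, -0.002], [0.067, -0.998, -0.0], [-0.002, 0.0, -1.0]]
contact_force: [0.7, -1.1, -1.5]
finger_gap: 0.0118
```

Request:
apply_moves --pt "0 0 0 0 0 0.002 1" --pt "0 0 0 0 0 0.004 1" --pt "0 0 0 0 0 0.005 1" --pt "0 0 0 0 0 0.005 1"

```text
t: 25.8
tcp_pos: [0.5912, 0.0404, 0.1909]
tool_rot: [[0.998, 0.067, 0.0], [0.067, -0.998, 0.0], [0.0, -0.0, -1.0]]
contact_force: [-1.2, 0.9, 1.1]
finger_gap: 0.0115
```

Resting on the bar at the predicted height. Slide.

Request:
apply_moves --pt "0 0 0 0 -0.01 0 1" --pt "0 0 0 0 -0.02 0 1" --pt "0 0 0 0 -0.03 0 1" --pt "0 0 0 0 -0.04 0 1" --pt "0 0 0 0 -0.05 0 1" --pt "0 0 0 0 -0.06 0 1" --pt "0 0 0 0 -0.07 0 1" --pt "0 0 0 0 -0.08 0 1" --pt "0 0 0 0 -0.09 0 1" --pt "0 0 0 0 -0.1 0 1"

```text
t: 26.63
tcp_pos: [0.5851, 0.1412, 0.1907]
tool_rot: [[0.998, 0.067, 0.002], [0.067, -0.998, 0.0], [0.002, -0.0, -1.0]]
contact_force: [3.7, -4.4, 4.1]
finger_gap: 0.0108
```

```bash
python3 - <<'E'
from h import *
s=bot.read_state();print(s['finger_gap'],inrail(),s['contact_force'])
d=snap("side");print(proj(d,rail(0,-.027,.165)), to(rail(-.021,.1,.191)))
E
```

```text
0.010786673703212566 [-0.0197  0.0005  0.1907] [ 3.65297027 -4.39127649  4.06911794]
[241.84175176 264.76503564] [-0.0009 -0.0966 -0.    ]
```

Request:
apply_moves --pt "0 0 0 0 -0.01 -0.001 1" --pt "0 0 0 0 -0.02 -0.001 1" --pt "0 0 0 0 -0.03 -0.001 1" --pt "0 0 0 -0.001 -0.04 -0.001 1" --pt "0 0 0 -0.001 -0.05 -0.001 1" --pt "0 0 0 -0.001 -0.06 -0.001 1" --pt "0 0 0 -0.001 -0.07 -0.001 1" --pt "0 0 0 -0.001 -0.08 -0.001 1" --pt "0 0 0 -0.001 -0.09 -0.001 1" --pt "0 0 0 -0.001 -0.097 -0.001 1" --pt "0 0 0 -0.001 -0.097 0 1" --pt "0 0 0 -0.001 -0.097 0 1"

```text
t: 27.68
tcp_pos: [0.5776, 0.2397, 0.1918]
tool_rot: [[0.998, 0.068, 0.003], [0.068, -0.998, 0.003], [0.003, -0.003, -1.0]]
contact_force: [1.9, 0.9, 9.7]
finger_gap: 0.0117
```

```bash
python3 - <<'E'
from h import *
s=bot.read_state();print(s['finger_gap'],inrail(),s['contact_force'])
E
```

```text
0.011700497939208437 [-0.0208  0.0993  0.1918] [1.85606895 0.89608619 9.70659734]
```

Request:
apply_moves --pt "0 0 0 0 0 -0.002 1" --pt "0 0 0 0 0 -0.002 0.2" --pt "0 0 0 0 0 -0.002 0.2" --pt "0 0 0 0 0 -0.002 0.2" --pt "0 0 0 0 0 -0.002 0.2" --pt "0 0 0 0 0 -0.002 0.2" --pt "0 0 0 0 0 -0.015 0.2" --pt "0 0 0 0 0 -0.035 0.2" --pt "0 0 0 0 0 -0.065 0.2" --pt "0 0 0 0 0 -0.095 0.2" --pt "0 0 0 0 0 -0.1 -0.3"

```text
t: 28.6
tcp_pos: [0.5786, 0.2376, 0.2953]
tool_rot: [[0.998, 0.066, 0.006], [0.066, -0.998, 0.003], [0.006, -0.003, -1.0]]
contact_force: [1.0, -0.3, 1.3]
finger_gap: 0.0452
```

```bash
python3 - <<'E'
from h import *
s=bot.read_state();print(s['finger_gap'],inrail(),s['contact_force'])
d=snap("side","s1.png");c=snap("scene");w=snap("wrist")
# c2 top & c1 stem bright top blobs
for n,cam in (("side",d),("scene",c),("wrist",w)):
    for nm,p in (("c2",[.425,.202,.165]),("c1hung",rail(-.021,.099,.226))):
        u,v=proj(cam,p);print(n,nm,u.round(),v.round(),end=" ")
        m=mask(cam["img"],(0,0,195),(179,45,255));k=np.zeros_like(m);U,V=int(u),int(v)
        if not(0<U<640 and 0<V<480): continue
        k[max(V-12,0):V+12,max(U-12,0):U+12]=m[max(V-12,0):V+12,max(U-12,0):U+12]
        ys,xs=np.nonzero(k);print(len(xs),xs.mean() if len(xs) else 0,ys.mean() if len(xs) else 0, onz(cam,xs.mean(),ys.mean(),p[2]).round(3) if len(xs) else '')
print(to([.4255,.202,.29]))
E
```

```text
0.04524524300355122 [-0.0199  0.0971  0.2953] [ 0.97682788 -0.28115117  1.2949391 ]
side c2 268.0 337.0 0 0 0 
side c1hung 202.0 286.0 270 197.16666666666666 280.6666666666667 [0.594 0.238 0.226]
scene c2 452.0 274.0 0 0 0 
scene c1hung 429.0 319.0 0 0 0 
wrist c2 342.0 384.0 0 0 0 
wrist c1hung 312.0 253.0 0 0 0 
[-0.1533  0.0246  0.0004]
```

```bash
python3 - <<'E'
from h import *
a=cv2.imread("pics/side0.png");b=cv2.imread("pics/s1.png")
u,v=268,337
print(cv2.cvtColor(a,6)[v-8:v+16:2,u-24:u+24:3]);print(cv2.cvtColor(b,6)[v-8:v+16:2,u-24:u+24:3])
d=cv2.absdiff(a,b).max(2);k=(d>30).astype(np.uint8)*255
for c in cv2.findContours(cv2.morphologyEx(k,2,np.ones((3,3))),0,1)[0]:
    if cv2.contourArea(c)>60:print(cv2.boundingRect(c),cv2.contourArea(c))
E
```

```text
[[139 138 133 135 133 140 136 139 138 140 137 137 138 141  74 189]
 [140 136 134 133 137 139 137 138 133 135 141 143 138 138  77 189]
 [133 135 134 132 132 136 135 135 217 133 139 141 137 135 114 145]
 [138 133 135 133 126 133 130 237 232 189 143 140 138 137 140  77]
 [136 132 129 127 129 221 132 187 234 233 149 142 142 143 143  75]
 [131 133 131 132 221 234 217 101 232 237 106 136 140 141 139  74]
 [130 126 133 129 158 234 236  97  99 123 106 142 142 142 135 121]
 [132 126 132 127 124 206 234  97  94  96  98 144 145 142 136 134]
 [131 134 131 129  99 101 234 104  95  96  98 142 152 146 139 139]
 [133 137 136 132 100  96 138 102  99  97  96 142 148 140 140 141]
 [132 131 129 118 131 153  59 104 104  97  94 141 139 139 142 139]
 [130 129 129  80 158 122  39 101 100  97  95 137 137 140 144 144]]
[[162 161 154 153 158 158 159 160 163 163 164 158 160 161 158 159]
 [165 158 154 155 162 159 159 159 153 156 160 166 161 161 155 156]
 [159 156 156 150 154 157 155 159 155 155 163 166 159 160 157 161]
 [160 113 113 154 149 155 154 160 158 157 167 165 164 159 161 159]
 [ 70  68  64 110 152 155 1
[... 242 characters left out ...]
[ 66  68  65  69  69  67 159 157 121 118 123 114 115 118 124 161]
 [ 69  69  66  65  71  64  69 161 116 122 120 111 113 115 122 166]
 [ 68  66  66  69  67  72  67  67 113 116 118 112 116 114 116 165]
 [ 67  68  64  67  70  69  69  68 114 113 116 113 116 113 118 168]]
(540, 450, 10, 30) 229.0
(556, 402, 21, 25) 268.0
(499, 376, 71, 39) 1411.5
(333, 370, 131, 83) 5292.0
(273, 357, 60, 43) 1133.0
(256, 357, 14, 24) 117.5
(478, 350, 12, 45) 274.0
(563, 345, 18, 40) 270.5
(208, 334, 65, 53) 1692.5
(184, 304, 31, 32) 428.5
(285, 301, 28, 55) 681.5
(312, 275, 79, 39) 798.0
(410, 226, 20, 29) 405.5
(328, 172, 31, 48) 661.5
(584, 90, 34, 80) 846.5
(527, 6, 113, 358) 11303.0
(126, 0, 435, 377) 46864.0
```

Carrier 2 seems to have been knocked aside. Move the arm out of the light and look.

Request:
apply_moves --pt "0 0 0 -0.01 0.04 -0.03 -0.3" --pt "0 0 0 -0.03 0.08 -0.03 -0.3" --pt "0 0 0 -0.05 0.12 -0.03 -0.3" --pt "0 0 0 -0.06 0.16 -0.03 -0.3" --pt "0 0 0 -0.06 0.2 -0.03 -0.3" --pt "0 0 0 -0.06 0.24 -0.03 -0.3" --pt "0 0 0 -0.06 0.28 -0.03 -0.3" --pt "0 0 0 -0.06 0.32 -0.03 -0.3" --pt "0 0 0 -0.06 0.36 -0.03 -0.3" --pt "0 0 0 -0.06 0.4 -0.03 -0.3" --pt "0 0 0 -0.06 0.4 -0.03 -0.3"

```text
t: 29.67
tcp_pos: [0.5422, -0.175, 0.3188]
tool_rot: [[0.998, 0.057, -0.003], [0.057, -0.998, -0.003], [-0.003, 0.003, -1.0]]
contact_force: [0.1, -0.4, 0.5]
finger_gap: 0.0555
```

```bash
python3 - <<'E'
from h import *
d=snap("side","s2.png");c=snap("scene","sc2.png")
a=cv2.resize(d["img"][290:390,220:353],(400,300),interpolation=2)
b=cv2.resize(c["img"][235:335,380:513],(400,300),interpolation=2)
a2=cv2.resize(d["img"][225:375,140:340],(400,300),interpolation=2)
b2=cv2.resize(c["img"][240:390,300:500],(400,300),interpolation=2)
cv2.imwrite("pics/c9.png",np.vstack([np.hstack([a,b]),np.hstack([a2,b2])])[:,:,::-1])
E
```

```text
(no output)
```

View pics/c9.png

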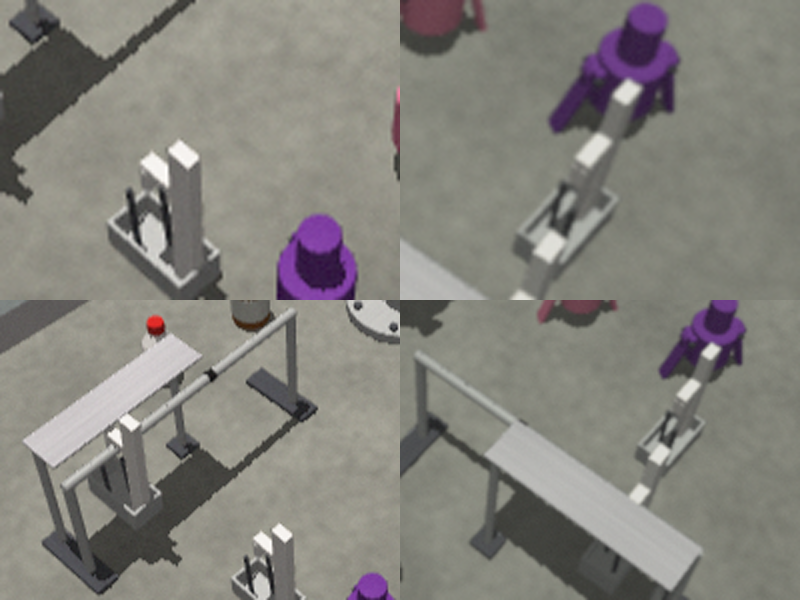

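Carrier 1 hangs well past the band (lower left (135,460)). Carrier 2 now stands elsewhere: stem top side crop (184,152), scene crop (628,92).

```bash
python3 - <<'E'
from h import *
d=snap("side");c=snap("scene")
S=lambda p:(220+p[0]/3.0075,290+p[1]/3)
C=lambda p:(380+(p[0]-400)/3.0075,235+p[1]/3)
X=tri((d,*S((184,152))),(c,*C((628,92))));print(X.round(4))
X=X;print("hook",tri((d,*S((153,164))),(c,*C((593,153)))).round(4))
P=[onz(d,*S(p),.03)[:2] for p in ((108,222),(183,290),(220,258))];print(np.round(P,3),[(np.linalg.norm(b-a).round(3),np.degrees(np.arctan2(*(b-a)[::-1])).round(1)) for a,b in zip(P,P[1:])])
Q=[onz(c,*C(p),.03)[:2] for p in ((515,238),(616,200))];print(np.round(Q,3))
print(to([X[0],X[1],.31]))
E
```

```text
[0.4012 0.1924 0.165 ]
hook [0.4305 0.1946 0.1217]
[[0.463 0.211]
 [0.385 0.21 ]
 [0.385 0.174]] [(np.float64(0.078), np.float64(-179.4)), (np.float64(0.036), np.float64(-90.4))]
[[0.472 0.177]
 [0.393 0.213]]
[-0.1177 -0.3663  0.0098]
```

Request:
apply_moves --pt "0 0 0.4 -0.013 -0.04 0 -0.3" --pt "0 0 0.4 -0.026 -0.08 0 -0.3" --pt "0 0 0.4 -0.038 -0.12 0 -0.3" --pt "0 0 0.4 -0.05 -0.16 0 -0.3" --pt "0 0 0.4 -0.063 -0.2 0 -0.3" --pt "0 0 0.4 -0.076 -0.24 0 -0.3" --pt "0 0 0.4 -0.088 -0.28 0 -0.3" --pt "0 0 0.4 -0.1 -0.32 0.02 -0.3" --pt "0 0 0.4 -0.115 -0.36 0.04 -0.3" --pt "0 0 0.4 -0.117 -0.366 0.05 -0.3" --pt "0 0 0.4 -0.117 -0.366 0.05 -0.3" --pt "0 0 0.4 -0.117 -0.366 0.05 -0.3"

```text
t: 30.87
tcp_pos: [0.4008, 0.1926, 0.2697]
tool_rot: [[0.999, 0.037, -0.002], [0.037, -0.999, -0.001], [-0.002, 0.001, -1.0]]
contact_force: [0.8, -0.5, -0.8]
finger_gap: 0.0555
```

```bash
python3 - <<'E'
from h import *
w=snap("wrist");s=bot.read_state();R=np.array(s['tool_rot']);print(s['tcp_pos'],R.round(3).tolist(),to([.4012,.1924,.126]))
u,v=proj(w,[.4012,.1924,.165]);print(u,v)
g=cv2.cvtColor(w["img"],cv2.COLOR_RGB2GRAY);u,v=int(u),int(v)
print(g[v-72:v+24:3,u-24:u+25:3])
E
```

```text
[0.40183158 0.19163603 0.27034728] [[0.999, 0.035, -0.001], [0.035, -0.999, -0.001], [-0.001, 0.001, -1.0]] [-0.0005 -0.0009  0.1443]
316.2603654903241 235.18514036382368
[[127 126 126 211 128 175  76 135 218 221 217 219 221 211 197 150 136]
 [125 123 126 209 128 222 215 192 218 220 217 217 219 210 197 151 133]
 [127 123 121 207 129 221 219 218 219 218 216 217 220 206 194 146 137]
 [123 122 121 205 128 220 217 209 210 208 210 171 212 205 202 147 136]
 [125 124 120 204 127 219 213 120 113 115 116  76 103 203 196 141 136]
 [127 124 124 198 125 218 216 231 230 230 225 164 131 202 202 138 133]
 [127 127 127 197 120 216 218 240 239 240 239 201 212 202 203 138 132]
 [125 124 127 196 121 215 217 239 239 240 239 197 212 187 201 137 133]
 [124 124 125 196 121 211 216 239 239 239 239 199 210 185 200 142 135]
 [126 124 125 200 158 210 214 239 238 239 239 226 209 181 196 136 134]
 [128 129 131 199 178 209 213 238 239 238 238 218 205 170 197 133 130]
 [127 131 131 196 177 207 214 238 238 238 239 211 205 167 192 129 127]
 [125 128 125 197 178 208 213 238 238 237 238 211 203 155 192 126 128]
 [121 
[... 643 characters left out ...]
 55  52  53  56  84 102 101 101 101  76  55  54  56  57  55]
 [ 57  57  56  54  54  53  86 101  99 100 100  74  56  57  55  55  57]
 [ 56  55  55  56  53  54  86  99  99  98 100  73  57  56  56  53  57]
 [ 56  54  54  53  56  55  87 102 100 100  99  74  55  56  56  55  55]
 [ 53  53  52  55  55  56  88  98  99  99  98  71  53  56  56  57  54]
 [ 53  52  55  53  54  55  88  98  99  98  99  69  55  56  54  55  51]
 [ 55  55  50  51  54  53  74  86  95  91  91  60  52  53  52  54  53]
 [ 55  50  54  53  52  52  53  54  53  53  54  51  50  53  52  53  53]
 [ 52  54  53  51  54  55  53  53  54  54  51  53  51  51  52  52  50]
 [ 53  53  52  52  53  50  50  53  53  54  53  50  52  53  51  52  50]]
```

```bash
python3 - <<'E'
from h import *
w=snap("wrist")
print([onz(w,317.5,v,.165).round(4).tolist() for v in (246,247.5,249)])
E
```

```text
[[0.3935, 0.1902, 0.165], [0.3923, 0.1902, 0.165], [0.3911, 0.1901, 0.165]]
```

Request:
apply_moves --pt "0 0 0 0 0 0.035 -0.3" --pt "0 0 0 0 0 0.07 -0.3" --pt "0 0 0 0 0 0.105 -0.3" --pt "0 0 0 0 0 0.13 -0.3" --pt "0 0 0 0 0 0.141 -0.3" --pt "0 0 0 0 0 0.141 -0.3" --pt "0 0 0 0 0 0.141 1" --pt "0 0 0 0 0 0.141 1" --pt "0 0 0 0 0 0.141 1" --pt "0 0 0 0 0 0.141 1" --pt "0 0 0 0 0 0.141 1" --pt "0 0 0 0 0 0.141 1"

```text
t: 31.97
tcp_pos: [0.4032, 0.1914, 0.1306]
tool_rot: [[0.999, 0.032, 0.002], [0.032, -0.999, 0.001], [0.002, -0.001, -1.0]]
contact_force: [-0.6, -0.2, 8.0]
finger_gap: 0.0113
```

Request:
apply_moves --pt "0 0 0 0 0 0 1" --pt "0 0 0 0 0 -0.02 1" --pt "0 0 0 0 0 -0.045 1" --pt "0 0 0 0 0 -0.07 1" --pt "0 0 0 0 0 -0.093 1" --pt "0 0 0 0 0 -0.093 1"

```text
t: 32.47
tcp_pos: [0.404, 0.1919, 0.2265]
tool_rot: [[0.999, 0.032, 0.006], [0.032, -0.999, 0.003], [0.006, -0.003, -1.0]]
contact_force: [1.1, 0.4, -1.3]
finger_gap: 0.0111
```

```bash
python3 - <<'E'
from h import *
s=bot.read_state();print(s['tcp_pos'],s['finger_gap'],inrail(),s['contact_force'],to(rail(-.1,-.1,.222)))
E
```

```text
[0.4040139  0.19185907 0.22648622] 0.011112699406277984 [-0.1971  0.0629  0.2265] [ 1.11626751  0.36247709 -1.2762803 ] [0.1025 0.1595 0.0046]
```

Request:
apply_moves --pt "0 0 0 0.01 0.03 0 1" --pt "0 0 -0.4 0.03 0.06 0 1" --pt "0 0 -0.4 0.05 0.09 0 1" --pt "0 0 -0.4 0.07 0.12 0.002 1" --pt "0 0 -0.4 0.09 0.15 0.003 1" --pt "0 0 -0.4 0.102 0.16 0.003 1" --pt "0 0 -0.4 0.102 0.16 0.003 1" --pt "0 0 -0.4 0.102 0.16 0.003 1" --pt "0 0 -0.4 0.102 0.16 0.003 1"

```text
t: 33.22
tcp_pos: [0.5088, 0.0353, 0.2191]
tool_rot: [[0.998, 0.068, -0.001], [0.068, -0.998, 0.0], [-0.001, -0.0, -1.0]]
contact_force: [-0.6, 0.0, -1.3]
finger_gap: 0.0113
```

```bash
python3 - <<'E'
from h import *
s=bot.read_state();print(s['finger_gap'],inrail(),s['tool_rot'],to(rail(-.020,-.1,.223)))
E
```

```text
0.011276963696693312 [-0.1028 -0.1002  0.2191] [[ 9.97706720e-01  6.76760330e-02 -1.12063127e-03]
 [ 6.76764262e-02 -9.97707272e-01  3.16661627e-04]
 [-1.09663156e-03 -3.91775752e-04 -9.99999322e-01]] [ 0.0828 -0.     -0.004 ]
```

Request:
apply_moves --pt "0 0 0 0 0 -0.004 1" --pt "0 0 0 0.014 0 -0.004 1" --pt "0 0 0 0.028 0 -0.004 1" --pt "0 0 0 0.042 0 -0.004 1" --pt "0 0 0 0.054 0 -0.004 1" --pt "0 0 0 0.066 0 -0.004 1" --pt "0 0 0 0.076 0 -0.004 1" --pt "0 0 0 0.082 0 -0.004 1" --pt "0 0 0 0.082 0 -0.004 1" --pt "0 0 0 0.082 0 -0.004 1"

```text
t: 34.05
tcp_pos: [0.5909, 0.0403, 0.2233]
tool_rot: [[0.998, 0.067, -0.001], [0.067, -0.998, -0.0], [-0.001, -0.0, -1.0]]
contact_force: [0.2, 1.0, -2.0]
finger_gap: 0.0115
```

```bash
python3 - <<'E'
from h import *
s=bot.read_state();print(s['finger_gap'],inrail(),s['contact_force'])
E
```

```text
0.011534602110079862 [-0.0205 -0.1006  0.2233] [ 0.18751851  0.96849912 -2.00791129]
```

Request:
apply_moves --pt "0 0 0 0 0 0.006 1" --pt "0 0 0 0 0 0.012 1" --pt "0 0 0 0 0 0.018 1" --pt "0 0 0 0 0 0.024 1" --pt "0 0 0 0 0 0.029 1" --pt "0 0 0 0 0 0.032 1" --pt "0 0 0 0 0 0.032 1"

```text
t: 34.63
tcp_pos: [0.5916, 0.0399, 0.1916]
tool_rot: [[0.998, 0.067, 0.0], [0.067, -0.998, -0.0], [0.0, 0.0, -1.0]]
contact_force: [-0.9, 0.1, 2.4]
finger_gap: 0.0113
```

Request:
apply_moves --pt "0 0 0 0 -0.011 0 1" --pt "0 0 0 0 -0.022 0 1" --pt "0 0 0 0 -0.033 0 1" --pt "0 0 0 0 -0.044 0 1" --pt "0 0 0 0 -0.055 0 1" --pt "0 0 0 0 -0.066 0 1" --pt "0 0 0 0 -0.077 0 1" --pt "0 0 0 0 -0.088 0 1" --pt "0 0 0 0 -0.1 0 1" --pt "0 0 0 0 -0.115 0 1" --pt "0 0 0 0 -0.13 0 1" --pt "0 0 0 0 -0.13 0 1"

```text
t: 35.63
tcp_pos: [0.583, 0.1746, 0.1919]
tool_rot: [[0.997, 0.071, 0.002], [0.071, -0.997, 0.003], [0.002, -0.003, -1.0]]
contact_force: [2.9, 5.2, 3.7]
finger_gap: 0.0116
```

```bash
python3 - <<'E'
from h import *
s=bot.read_state();print(s['finger_gap'],inrail(),s['contact_force'])
E
```

```text
0.011615216851133469 [-0.0196  0.034   0.1919] [2.91312531 5.2435968  3.66888435]
```

Request:
apply_moves --pt "0 0 0 0 0 -0.002 1" --pt "0 0 0 0 0 -0.002 0.2" --pt "0 0 0 0 0 -0.002 0.2" --pt "0 0 0 0 0 -0.002 0.2" --pt "0 0 0 0 0 -0.002 0.2" --pt "0 0 0 0 0 -0.002 0.2" --pt "0 0 0 0 0 -0.015 0.2" --pt "0 0 0 0 0 -0.035 0.2" --pt "0 0 0 0 0 -0.065 0.2" --pt "0 0 0 0 0 -0.1 0.2" --pt "0 0 0 -0.02 0 -0.14 0.2" --pt "0 0 0 -0.04 0 -0.14 0.2"

```text
t: 36.63
tcp_pos: [0.5455, 0.1676, 0.3374]
tool_rot: [[0.998, 0.065, 0.008], [0.065, -0.998, 0.003], [0.009, -0.003, -1.0]]
contact_force: [0.9, 0.8, 0.6]
finger_gap: 0.0344
```

Request:
apply_moves --pt "0 0 0 -0.03 0.04 0 0.2" --pt "0 0 0 -0.04 0.08 0 0.2" --pt "0 0 0 -0.04 0.12 0 0.2" --pt "0 0 0 -0.04 0.16 0 0.2" --pt "0 0 0 -0.04 0.2 0 0.2" --pt "0 0 0 -0.04 0.24 0 0.2" --pt "0 0 0 -0.04 0.28 0 0.2" --pt "0 0 0 -0.04 0.32 0 0.2" --pt "0 0 0 -0.04 0.34 0 0.2" --pt "0 0 0 -0.04 0.34 0 0.2" --pt "0 0 0 -0.04 0.34 0 0.2"

```text
t: 37.55
tcp_pos: [0.5252, -0.1763, 0.3312]
tool_rot: [[0.998, 0.064, -0.001], [0.064, -0.998, 0.0], [-0.001, -0.0, -1.0]]
contact_force: [1.0, 1.2, -0.2]
finger_gap: 0.0344
```

```bash
python3 - <<'E'
from h import *
s=bot.read_state();print(s['tcp_pos'],s['t'])
d=snap("side","s3.png");c=snap("scene","sc3.png")
m=mask(d["img"],(0,0,200),(179,45,255));k=np.zeros_like(m);k[240:350,150:350]=m[240:350,150:350]
for q in cv2.findContours(k,0,1)[0]:
    if cv2.contourArea(q)>12:
        M=cv2.moments(q);u,v=M['m10']/M['m00'],M['m01']/M['m00'];X=onz(d,u,v,.226)-RM
        print("side",round(u),round(v),cv2.contourArea(q),"rail",(X@EX).round(3),(X@EY).round(3))
m=mask(c["img"],(0,0,200),(179,45,255));k=np.zeros_like(m);k[230:400,340:500]=m[230:400,340:500]
for q in cv2.findContours(k,0,1)[0]:
    if cv2.contourArea(q)>8:
        M=cv2.moments(q);u,v=M['m10']/M['m00'],M['m01']/M['m00'];X=onz(c,u,v,.226)-RM
        print("scene",round(u),round(v),cv2.contourArea(q),"rail",(X@EX).round(3),(X@EY).round(3))
# bystanders vs start: cap colours
a=cv2.imread("pics/scene0.png")[:,:,::-1]
for n,lo,hi,b in (("jar",(105,150,60),(130,255,255),(190,170,240,210)),("red",(0,150,80),(8,255,255),(270,345,305,370)),("amber",(5,140,40),(20,255,200),(220,300,260,345)),("pinks",(165,60,60),(179,255,255),(310,150,420,260)),("purple",(130,80,30),(155,255,255),(420,220,500,300))):
    r=[]
    for im in (a,c["img"]):
        m=mask(np.ascontiguousarray(im),lo,hi);u0,v0,u1,v1=b;y,x=np.nonzero(m[v0:v1,u0:u1]);r.append((len(x),round(x.mean()+u0,1),round(y.mean()+v0,1)))
    print(n,r)
# band
g=d["img"].mean(2)
print([(y,int(g[int(round(proj(d,rail(0,y,.168))[1])),int(round(proj(d,rail(0,y,.168))[0]))])) for y in np.arange(-.06,.0,.003).round(3)])
E
```

```text
[ 0.52519768 -0.17627074  0.33121331] 37.55
side 198 293 27.5 rail -0.029 0.116
side 205 286 36.0 rail -0.027 0.096
side 222 274 23.0 rail -0.029 0.052
side 196 274 1615.0 rail 0.01 0.087
scene 419 337 36.5 rail 0.02 0.105
scene 389 316 30.5 rail 0.021 0.041
scene 430 316 39.0 rail -0.026 0.098
scene 397 296 35.5 rail -0.024 0.029
jar [(279, np.float64(211.8), np.float64(192.0)), (278, np.float64(211.8), np.float64(192.0))]
red [(87, np.float64(286.7), np.float64(359.6)), (86, np.float64(286.7), np.float64(359.5))]
amber [(270, np.float64(239.1), np.float64(320.7)), (271, np.float64(239.3), np.float64(320.5))]
pinks [(1649, np.float64(363.9), np.float64(207.9)), (1649, np.float64(363.8), np.float64(207.9))]
purple [(875, np.float64(454.7), np.float64(257.6)), (902, np.float64(454.7), np.float64(258.0))]
[(np.float64(-0.06), 185), (np.float64(-0.057), 192), (np.float64(-0.054), 189), (np.float64(-0.051), 190), (np.float64(-0.048), 170), (np.float64(-0.045), 184), (np.float64(-0.042), 147), (np.float64(-0.039), 33), (np.float64(-0.036), 33), (np.float64(-0.033), 37), (np.float64(-0.03), 166), (np.float64(-0.027), 177), (np.float64(-0.024), 171), (np.float64(-0.021), 185), (np.float64(-0.018), 185), (np.float64(-0.015), 180), (np.float64(-0.012), 172), (np.float64(-0.009), 188), (np.float64(-0.006), 149), (np.float64(-0.003), 101)]
```

Request:
apply_moves --pt "0 0 0 0 0 0 0.2" --pt "0 0 0 0 0 0 0.2" --pt "0 0 0 0 0 0 0.2" --pt "0 0 0 0 0 0 0.2" --pt "0 0 0 0 0 0 0.2" --pt "0 0 0 0 0 0 0.2" --pt "0 0 0 0 0 0 0.2" --pt "0 0 0 0 0 0 0.2"

```text
t: 38.32
tcp_pos: [0.5257, -0.1749, 0.3314]
tool_rot: [[0.998, 0.067, -0.0], [0.067, -0.998, 0.0], [-0.0, -0.0, -1.0]]
contact_force: [-0.1, -1.0, 0.1]
finger_gap: 0.034
```

```bash
python3 - <<'E'
from h import *
d=snap("side");c=snap("scene");p=cv2.imread("pics/sc3.png")[:,:,::-1];q=cv2.imread("pics/s3.png")[:,:,::-1];r=cv2.imread("pics/sc2.png")[:,:,::-1]
print("still", (cv2.absdiff(np.ascontiguousarray(q),d["img"])[225:375,140:340].max(2)>25).sum(),(cv2.absdiff(np.ascontiguousarray(p),c["img"])[240:390,300:500].max(2)>25).sum())
print("coupling region vs t=29.7",(cv2.absdiff(np.ascontiguousarray(r),c["img"])[190:290,190:290].max(2)>40).sum())
a=cv2.imread("pics/s2.png")[:,:,::-1];print((cv2.absdiff(np.ascontiguousarray(a),d["img"])[170:260,300:380].max(2)>40).sum())
for n,cam in (("side",d),("scene",c)):
    u,v=proj(cam,[.6395,-.252,.185]).astype(int)
    try: print(n,circ(cam,(u-12,v-9,u+12,v+9),.185,(0,0,165),(179,40,255)))
    except Exception as e: print(n,"none")
E
```

```text
still 8 9
coupling region vs t=29.7 121
82
side (array([ 0.642 , -0.2535]), 0.0149, 56.0)
scene (array([ 0.6413, -0.2497]), 0.0127, 63.5)
```

```bash
python3 -c "
from rig import bot
print(bot.finish_job())"
```

```text
the job is handed in; nothing more can be done
None
```

The job is done and handed in at about 38 s of the 210 s allowed. The hand-in returned no verdict.

**What I did:**
- **Cap:** it is off the adaptor and was standing upright in the dish when I last viewed it.
- **Coupling:** I pushed it home with the arms open. It stopped at 46 N, with its rim at about 85 mm, the flange height.
- **Cam arms:** I swung each down until it hit a firm stop at about 15 N, and a picture showed both hanging down.
- **Carriers:** only two were present. Carrier 2 was knocked aside during the run, so I measured it again before gripping it. Both were hooked on the open part of the rail, slid under the roof and released.

**Last checks:**
- **Carriers on the rail:** they hang at about +98 mm and +29 mm along the rail. The dark band ends at about −31 mm, so both are fully past it.
- **At rest:** two pictures 0.8 s apart showed both carriers still.
- **Bystanders and look-alikes:** the jar and both bottles are within 0.3 px of where they started. The pink and purple look-alikes are within 0.5 px.
- **Coupling:** the top of its neck is still at the seated height. The two views put it 2 to 3 mm off my axis estimate, about the size of the calibration error.
- **Unexplained difference:** some pixels around the coupling changed between late pictures. I took that to be the arm's shadow, but I had no picture views left to confirm it. The final checks on the carriers and coupling were by measurement only.

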